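# Gauge the corer guide sleeves and sort them

### The arm

A 6-joint arm with a two-finger parallel gripper is mounted at the origin on the work surface; the furniture and walls round the work are solid. World frame = base frame: x ahead of the robot, y to its left, z up, the work surface at z = 0. Lengths are in m, angles in rad, forces in N, time in s.
With the tool pointing down it reaches from about 0.325 to 0.85 m from the base axis. Payload 15.5 kg.
Tool frame: the origin (TCP) lies at the very end of the fingers, on their centre line; the grasp point (between the pads) lies 19 mm behind it; z points along the fingers, y is the direction in which the jaws open and shut (so a half turn about z gives the same grasp; the last joint's range is limited). The gripper opens to 91 mm and grips with 3 to 60 N. Pads are 32 mm wide; open, the fingers measure 118 mm over their backs; the gripper's body (76 mm by 178 mm) begins 60 mm behind the grasp point.
Start: joints at [-1.308, 0.494, 1.345, -0, 1.302, -0.096], TCP at [0.219, -0.585, 0.214] pointing down, gripper open.
Joint ranges: [-2.91, 2.91], [-0.82, 2.16], [0.22, 2.67], [-1.22, 4.37], [0.12, 2.79], [-3.08, 3.08]. Speed limits (rad/s): [1.89, 1.89, 2.57, 3.01, 3.01, 3.01].

### API

Orientations are given as a unit quaternion [w, x, y, z].
In Python, from workcell import arm, optics, order gives the robot as it stands. The module is installed in compiled form; this text tells all that it offers.
- The arm moves only by the shell command python3 -m inch 'ROWS' [OPENING] [FORCE]. ROWS is JSON, a list of rows, each an object of numbers: "x", "y", "z": the shift along the tool's x, y, z in cm; "yaw": the turn about the tool's z in degrees. A call has 1 to 10 rows; each row is the pose to reach, as a shift and turn from the pose measured when the call began, along the tool's axes at that moment; what a row does not reach only later rows make up. A row lasts 1/8 s, in which the tool goes at most 62.5 mm and 10.7 degrees, less where a joint would pass 70% of its speed; a pose out of reach is approached as far as the arm can. A call with a gripper value outside its range is refused whole. OPENING is the finger opening in cm, from 0 to 9.12, set as the call begins (- or left out, the last holds). The fingers move at their own pace and stop on an object; FORCE is the grip in N (left out, the last holds). Time passes only in rows, so rows that repeat a pose let the fingers close. It gives the time, the measured TCP pose, the force and the opening at its end, in the units of the state.
- arm.sense(): the state, without advancing time (a new reading comes with each control period).
- optics.read_camera(name): name is "side" or "top"; returns (picture, depth): 480x640x3 uint8, blue, green, red; 480x640 float32, m along the optical axis (not along the pixel's ray), 0 where there is no reading.
- optics.get_calibration(name): a dict with "mtx" (3x3 intrinsics, pixels), "dist_coeffs" ([k1, k2, p1, p2, k3] as OpenCV has them; the pictures are not rectified), "R" (3x3) and "t" (3): a world point X has camera coordinates R X + t. Camera axes: x right, y down, z forward; pixel columns grow to the right and rows downward; lengths in m; the calibration is good to about 2 mm. A picture is of the moment at which its call begins. get_calibration takes no time and is no camera call.
- order.hand_in(): hands the job in, once; it reports no verdict.
The state is a dict: "time": time; "qpos": joint angles; "joint_velocities": joint speeds; "effort": joint torques, N m; "tool_pos": TCP position; "tool_rot": TCP orientation; "wrist_force": force on the tool from outside, world axes, zero at the start; "ft_torque": the same for the moment, N m; "width": finger opening in m.
Only numpy, scipy, OpenCV 4.12 (cv2) and the standard library are available. Lean on these libraries where they do the work, as an engineer would, in place of code of your own. Each camera call takes 0.05 s, during which the arm holds its last target.

### The job

Check the two grey corer guide sleeves with the blue-handled plug gauge, one at a time, first the sleeve nearer the robot and then the farther one: lower the gauge into the bore until it either passes well down towards the bottom or stops part-way, then slide that sleeve, upright and without lifting it off the board, completely onto the green field if the gauge passed or onto the red field if it stopped, before you gauge and sort the other sleeve, which stays where it stands until then, in the same way. Finally stand the gauge upright on its round white rest and let go; leave the wash bottle, the moisture can and the tape roll where they are.

Things in the scene. Friction and masses are not known exactly. Their poses are not given: they have to be found in the camera images.
- gauge: plug gauge, loose, standing upright at the start, 130 mm tall: steel plug of 40 mm diameter from the bottom to 45 mm up, with a chamfered nose (34 mm wide at the very end); thin neck; round blue handle of 26 mm diameter from 52 to 130 mm up. About 0.25 kg. Origin at the centre of the plug's bottom face, z up along the handle
- rest: gauge rest: white plastic disc, fixed, 100 mm diameter, 6 mm thick, lying on the bench; the gauge stands on it at the start. Origin at the centre of its underside
- sleeve_a: first grey plastic guide sleeve, a loose upright tube, 80 mm outside diameter, 60 mm tall, about 0.35 kg. Its open mouth on top is 44 mm wide for at least the first 22 mm down. One of the two sleeves (not told which; they look alike from outside) keeps 44 mm all the way through; the other narrows abruptly to 34 mm from 22 mm below the mouth, so the gauge stops there. Origin at the centre of its underside, z up along the bore
- sleeve_b: second grey plastic guide sleeve, a loose upright tube, 80 mm outside diameter, 60 mm tall, about 0.35 kg. Its open mouth on top is 44 mm wide for at least the first 22 mm down. One of the two sleeves (not told which; they look alike from outside) keeps 44 mm all the way through; the other narrows abruptly to 34 mm from 22 mm below the mouth, so the gauge stops there. Origin at the centre of its underside, z up along the bore
- board: grey sorting board, fixed on the bench, 240 mm (its x) by 470 mm (its y) by 6 mm thick, with an aluminium fence strip 8 mm thick rising 10 mm above the board along each of its two short ends (at y = +-231 mm). The sleeves start on the bare grey middle, one nearer the robot (about 55 mm from the centre towards its -x) and one farther (about 55 mm towards its +x). Origin at the centre of its underside, on the bench
- green_field: green field painted flat on the sorting board, flush with it, 220 mm (its x) by 130 mm (its y, the same directions as the board's). Origin at its centre on the board's top face. Which end of the board is green and which is red varies
- red_field: red field painted flat on the sorting board, flush with it, 220 mm (its x) by 130 mm (its y, the same directions as the board's). Origin at its centre on the board's top face. Which end of the board is green and which is red varies
- wash_bottle: white wash bottle with a spout, 71 x 99 x 222 mm, loose bystander. Origin at the centre of its underside
- moisture_can: small round open tin, 56 mm wide, 30 mm tall, loose bystander. Origin at the centre of its underside
- tape: roll of yellow tape, 67 mm wide, 19 mm tall, loose bystander. Origin at the centre of its underside

How it is judged:
On the way, in this order (a step that is already met when the one before it is completed fails the run):
1. the gauge is tried in the nearer sleeve: it goes at least 38 mm down the open bore, or stops against the step of the narrowed one ((((horizontal distance between gauge and sleeve_a below 0.007 m and z of gauge in the frame of sleeve_a between -0.01 and 0.022 m) and x of sleeve_a in the frame of board below 0 m and x of sleeve_b in the frame of board above 0.02 m) or ((horizontal distance between gauge and sleeve_b below 0.007 m and z of gauge in the frame of sleeve_b between 0.03 and 0.043 m and contact force between gauge and sleeve_b above 0.5 N) and x of sleeve_b in the frame of board below 0 m and x of sleeve_a in the frame of board above 0.02 m))), for 0.1 s.
2. that sleeve stands on its right field: the open one on green or the narrowed one on red, while the farther sleeve still stands in the bare middle ((((x of sleeve_a in the frame of green_field between -0.075 and 0.075 m and y of sleeve_a in the frame of green_field between -0.03 and 0.03 m and height (world z) of sleeve_a below 0.012 m and angle between sleeve_a's own z axis and vertical below 0.05 rad) and x of sleeve_b in the frame of board above 0.02 m and y of sleeve_b in the frame of board between -0.06 and 0.06 m) or ((x of sleeve_b in the frame of red_field between -0.075 and 0.075 m and y of sleeve_b in the frame of red_field between -0.03 and 0.03 m and height (world z) of sleeve_b below 0.012 m and angle between sleeve_b's own z axis and vertical below 0.05 rad) and x of sleeve_a in the frame of board above 0.02 m and y of sleeve_a in the frame of board between -0.06 and 0.06 m))), for 0.1 s.
3. with one sleeve sorted, the gauge is tried in the other one ((((x of sleeve_a in the frame of green_field between -0.075 and 0.075 m and y of sleeve_a in the frame of green_field between -0.03 and 0.03 m and height (world z) of sleeve_a below 0.012 m and angle between sleeve_a's own z axis and vertical below 0.05 rad) and (horizontal distance between gauge and sleeve_b below 0.007 m and z of gauge in the frame of sleeve_b between 0.03 and 0.043 m and contact force between gauge and sleeve_b above 0.5 N)) or ((x of sleeve_b in the frame of red_field between -0.075 and 0.075 m and y of sleeve_b in the frame of red_field between -0.03 and 0.03 m and height (world z) of sleeve_b below 0.012 m and angle between sleeve_b's own z axis and vertical below 0.05 rad) and (horizontal distance between gauge and sleeve_a below 0.007 m and z of gauge in the frame of sleeve_a between -0.01 and 0.022 m)))), for 0.1 s.
At the end, for the whole second after the job is handed in: The open sleeve stands upright on the green field and the narrowed one on the red field (centres within 75 mm along and 30 mm across the field's centre, that is overhanging its edge by 5 mm at most); the gauge stands upright on its rest (within 35 mm of its centre); all at rest (x of sleeve_a in the frame of green_field between -0.075 and 0.075 m and y of sleeve_a in the frame of green_field between -0.03 and 0.03 m and height (world z) of each of sleeve_a, sleeve_b below 0.012 m and angle between each of sleeve_a, sleeve_b's own z axis and vertical below 0.05 rad and x of sleeve_b in the frame of red_field between -0.075 and 0.075 m and y of sleeve_b in the frame of red_field between -0.03 and 0.03 m and linear speed of each of sleeve_a, sleeve_b, gauge below 0.02 m/s and angle between gauge's own z axis and vertical below 0.1 rad and horizontal distance between gauge and rest below 0.035 m and height (world z) of gauge below 0.01 m); the robot touches nothing.
It fails at once if a sleeve is lifted more than 15 mm or tipped over (height (world z) of any of sleeve_a, sleeve_b above 0.021 m or angle between any of sleeve_a, sleeve_b's own z axis and vertical above 0.5 rad).
It fails at once if the wash bottle, moisture can or tape roll is moved more than 30 mm (distance of any of wash_bottle, moisture_can, tape from where it was at the start of the episode above 0.03 m).
It also fails if it takes over 61 s, if anything falls off the work surface, if the arm or the gripper's body presses on something with over 40 N, if the wrist force passes 120 N, or if a joint passes its speed limit or range.

## Working session

There is one attempt and no reset: what is moved stays moved. The work goes in short steps, Python scripts to look and compute and a shell command to move; the robot and the scene stay as the last step left them, time stands still between calls to the robot, and variables do not carry over. Pictures are saved under pics/ and viewed, and the job is handed in when it is done.

```bash
mkdir -p pics
cat > h.py <<'E'
import numpy as np,cv2
from workcell import arm,optics
E
python3 - <<'E'
from h import *
s=arm.sense();print({k:np.round(v,3) for k,v in s.items()})
for n in("side","top"):
    p,d=optics.read_camera(n);cv2.imwrite(f"pics/{n}0.png",p);np.save(f"{n}0.npy",d)
    c=optics.get_calibration(n);print(n,c)
E
```

```text
{'time': np.float64(0.0), 'qpos': array([-1.308,  0.494,  1.346, -0.   ,  1.302, -0.096]), 'joint_velocities': array([-0.001, -0.001, -0.002,  0.002,  0.   , -0.001]), 'effort': array([-4.0000e-03, -8.7885e+01, -3.8186e+01,  7.1000e-02,  5.3000e-02,
       -0.0000e+00]), 'tool_pos': array([ 0.219, -0.585,  0.213]), 'tool_rot': array([-0.001,  0.984,  0.178, -0.   ]), 'wrist_force': array([ 0.936, -0.754,  0.456]), 'ft_torque': array([-0.025, -0.028,  0.034]), 'width': np.float64(0.091)}
side {'mtx': array([[617.55148617,   0.        , 312.84427626],
       [  0.        , 617.55148617, 247.46576086],
       [  0.        ,   0.        ,   1.        ]]), 'dist_coeffs': array([-0.01575322,  0.        ,  0.        ,  0.        ,  0.        ]), 'R': array([[ 0.99033963, -0.13836544, -0.00907871],
       [-0.09417033, -0.62306892, -0.77647734],
       [ 0.10178097,  0.76983123, -0.63007977]]), 't': array([-0.53283709,  0.11777572,  1.8347508 ])}
top {'mtx': array([[556.08906522,   0.        , 318.19944517],
       [  0.        , 556.08906522, 242.69763148],
       [  0.        ,   0.        ,   1.        ]]), 'dist_coeffs': array([-0.08466665,  0.        ,  0.        ,  0.        ,  0.        ]), 'R': array([[-0.01813448, -0.99981499,  0.0064126 ],
       [-0.99700502,  0.0176005 , -0.07530747],
       [ 0.07518067, -0.00775906, -0.99713974]]), 't': array([0.05450307, 0.54985062, 1.78625221])}
```

View pics/side0.png

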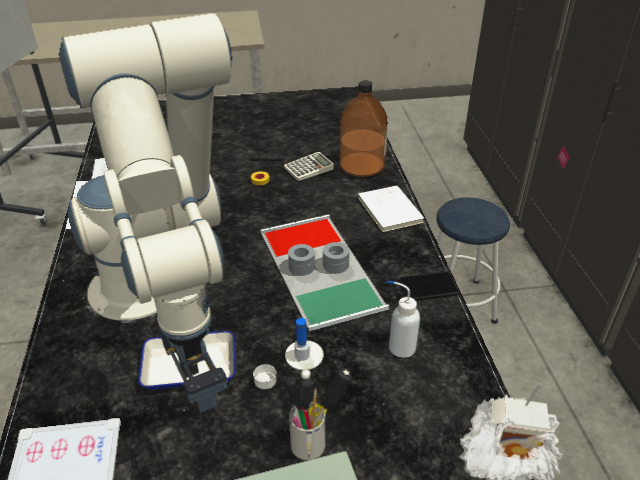

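View pics/top0.png

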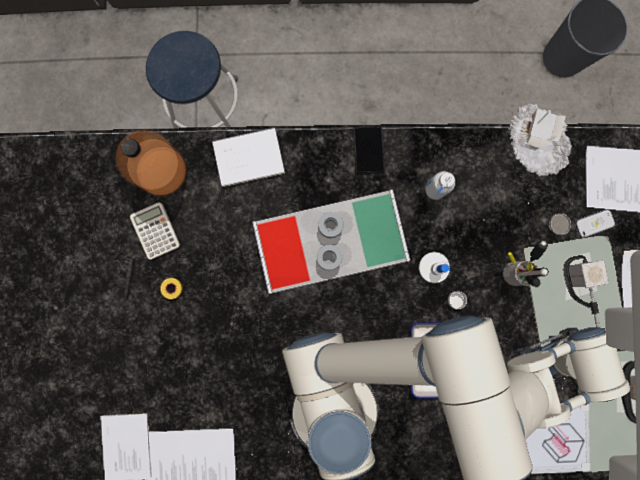

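Side: the gauge's blue handle is at (302,330), its rest at (304,355), the sleeves at (301,260) and (336,257), the red field at (305,237) and the green at (340,302). Top: the rest is at (434,268), the sleeves at (329,262) and (330,226), with red on the left (+y) and green on the right (-y).

```bash
cat >> h.py <<'E'
def cloud(n,d):
    c=optics.get_calibration(n);v,u=np.mgrid[0:480,0:640]
    q=cv2.undistortPoints(np.stack([u.ravel(),v.ravel()],1).astype(float)[:,None],c["mtx"],c["dist_coeffs"])[:,0]
    P=np.c_[q*d.reshape(-1,1),d.reshape(-1,1)]
    return ((P-c["t"])@c["R"]).reshape(480,640,3)
def circ(xy):
    A=np.c_[2*xy,np.ones(len(xy))];s=np.linalg.lstsq(A,(xy**2).sum(1),rcond=None)[0]
    return s[:2],np.sqrt(s[2]+s[:2]@s[:2])
def masks(p):
    b,g,r=[p[...,i].astype(int) for i in range(3)]
    return dict(red=(r>150)&(g<60)&(b<60),green=(g>r+40)&(g>b+15),blue=(b>r+80)&(b>g+40))
E
python3 - <<'E'
from h import *
for n in("side","top"):
    p=cv2.imread(f"pics/{n}0.png");d=np.load(f"{n}0.npy");W=cloud(n,d);m=masks(p);ok=d>0
    print(n)
    for k in m:
        mm=(m[k]&ok).astype(np.uint8)
        nc,L,st,ce=cv2.connectedComponentsWithStats(mm)
        for i in range(1,nc):
            if st[i,4]<15: continue
            P=W[L==i]; r=cv2.minAreaRect(P[:,:2].astype(np.float32)*1000)
            print(k,st[i],P.mean(0).round(4),np.median(P,0).round(4),"z",P[:,2].min().round(3),P[:,2].max().round(3),r)
    # sleeves: points at height ~66mm in board zone
    z=W[...,2];
    reg=(W[...,0]>.3)&(W[...,0]<.8)&(W[...,1]>-.25)&(W[...,1]<.3)
    mm=(ok&reg&(z>.055)&(z<.08)).astype(np.uint8)
    nc,L,st,ce=cv2.connectedComponentsWithStats(mm)
    for i in range(1,nc):
        if st[i,4]<30: continue
        P=W[L==i];h=cv2.convexHull(P[:,:2].astype(np.float32))[:,0]
        print("sl",st[i],P.mean(0).round(4),np.median(P[:,2]).round(4),circ(h.astype(float)),cv2.minEnclosingCircle(P[:,:2].astype(np.float32)))
E
```

```text
side
red [ 266  219   74   37 1449] [0.5258 0.161  0.0071] [0.5299 0.1617 0.0071] z -0.003 0.017 ((525.7621459960938, 157.67723083496094), (219.93621826171875, 138.81362915039062), 12.34056568145752)
green [ 296  278   87   47 2267] [ 0.5905 -0.1538  0.0071] [ 0.5894 -0.1545  0.0072] z -0.003 0.017 ((592.5768432617188, -152.98670959472656), (222.14170837402344, 131.0727081298828), 12.227389335632324)
green [299 411   8  18  64] [ 0.4313 -0.6095  0.1067] [ 0.4313 -0.6097  0.1077] z 0.079 0.13 ((429.41790771484375, -604.985107421875), (7.786052227020264, 30.133773803710938), 27.655988693237305)
blue [296 318  10   8  68] [ 0.4603 -0.3444  0.1358] [ 0.46   -0.3447  0.1361] z 0.126 0.142 ((460.4316101074219, -343.1474609375), (26.71760368347168, 22.361469268798828), 83.05243682861328)
blue [297 327   9  16 119] [ 0.4604 -0.353   0.0973] [ 0.4596 -0.3532  0.0987] z 0.064 0.126 ((460.4044189453125, -352.5906982421875), (20.92365074157715, 14.193716049194336), 3.0360450744628906)
blue [139 368   5  18  19] [ 0.0527 -0.3765  0.0339] [ 0.0516 -0.3779  0.0335] z 0.029 0.039 ((52.15991973876953
[... 935 characters left out ...]
.1338] z 0.123 0.146 ((458.93499755859375, -339.3694763183594), (23.222070693969727, 23.806230545043945), 43.173519134521484)
blue [417 397  20   1  20] [ 0.0497 -0.292   0.0348] [ 0.0498 -0.2931  0.0346] z 0.026 0.043 ((49.575557708740234, -291.1854553222656), (60.22437286376953, 3.1550559997558594), 87.66830444335938)
sl [319 212  25  25 351] [0.6067 0.0041 0.0654] 0.0654 (array([0.60669283, 0.0040566 ]), np.float64(0.039329788533817404)) ((0.6066265106201172, 0.003776720492169261), 0.040188971906900406)
sl [317 245  25  25 349] [0.5022 0.0113 0.0655] 0.0654 (array([0.50225702, 0.01119494]), np.float64(0.03908678972218819)) ((0.5024729371070862, 0.010817155241966248), 0.039893798530101776)
```

Run:
```python
from h import *
for n,box in(("side",{"rest":(280,335,330,375),"bottle":(385,290,425,360)}),("top",{"rest":(415,248,455,288),"bottle":(420,165,460,203)})):
    p=cv2.imread(f"pics/{n}0.png");d=np.load(f"{n}0.npy");W=cloud(n,d)
    for k,(a,b,c,e) in box.items():
        m=np.zeros((480,640),bool);m[b:e,a:c]=1
        z=W[...,2]
        if k=="rest": m&=(p.min(2)>170)&(abs(z-.006)<.012)
        else: m&=(z>.02)
        P=W[m];h=cv2.convexHull(P[:,:2].astype(np.float32))[:,0].astype(float)
        print(n,k,len(P),circ(h),cv2.minEnclosingCircle(h.astype(np.float32)),P.min(0),P.max(0),np.median(P[:,2]))
    # refine tops
    m=masks(p)["blue"]&(abs(W[...,0]-.46)<.03)&(W[...,2]>.128)
    P=W[m];print(n,"gauge top",len(P),P.mean(0),P.min(0),P.max(0))
```

```text
side rest 472 (array([ 0.4664874 , -0.33773284]), np.float64(0.05018758802973906)) ((0.4686529338359833, -0.3378092348575592), 0.052221059799194336) [ 0.42063303 -0.38890746 -0.00350595] [ 0.51692135 -0.29305628  0.01582319] 0.006152477622209222
side bottle 1394 (array([ 0.5581535 , -0.79203522]), np.float64(0.6318416596613813)) ((0.5898702144622803, -0.7877787351608276), 0.6688347458839417) [ 0.35203795 -1.41279231  0.02011971] [ 0.82923133 -0.16276511  1.24265206] 0.11318833817967545
side gauge top 68 [ 0.46034409 -0.34457904  0.13588692] [ 0.4486563  -0.3568801   0.12920914] [ 0.47186707 -0.32942726  0.14173559]
top rest 446 (array([ 0.4653755 , -0.33454942]), np.float64(0.04925528124760598)) ((0.46577489376068115, -0.3348812460899353), 0.05071723461151123) [ 0.41890928 -0.38124336 -0.00530271] [ 0.51466389 -0.28595227  0.01699398] 0.005451801850188839
top bottle 574 (array([ 0.55824766, -0.16315028]), np.float64(0.26216062506303384)) ((0.5873088836669922, -0.15078619122505188), 0.2713906466960907) [ 0.41490057 -0.38028461  0.02085603] [0.75971723 0.05867498 1.82220142] 0.13268360751879227
top gauge top 50 [ 0.45880299 -0.33919808  0.13527195] [ 0.44858011 -0.35388049  0.12844697] [ 0.47022323 -0.32541724  0.14590194]
```

```bash
cat >> h.py <<'E'
from scipy.spatial.transform import Rotation as R
def rel(x,y,z,a=12.15):
    s=arm.sense();r=R.from_quat(np.roll(s["tool_rot"],-1));v=r.inv().apply(np.array([x,y,z])-s["tool_pos"])*100
    X=r.as_matrix()[:,0];cur=np.degrees(np.arctan2(X[1],X[0]))
    print("t",s["time"].round(2),"pos",s["tool_pos"].round(4),"yaw",cur.round(2),"F",s["wrist_force"].round(1),"w",s["width"].round(4),"-> rows xyz cm",v.round(2),"yaw",round(cur-a,1),"tilt",r.as_matrix()[2].round(4))
E
python3 -c "
from h import *
rel(.460,-.341,.213);rel(.460,-.341,.091)"
```

```text
Traceback (most recent call last):
  File "h.py", line 18, in rel
    print("t",s["time"].round(2),"pos",s["tool_pos"].round(4),"yaw",cur.round(2),"F",s["wrist_force"].round(1),"w",s["width"].round(4),"-> rows xyz cm",v.round(2),"yaw",round(cur-a,1),"tilt",r.as_matrix()[2].round(4))
              ^^^^^^^^^^^^^^^
AttributeError: 'float' object has no attribute 'round'
```

```bash
sed -i 's/s\["time"\].round(2)/np.round(s["time"],2)/;s/s\["width"\].round(4)/np.round(s["width"],4)/' h.py
python3 -c "
from h import *
rel(.460,-.341,.213);rel(.460,-.341,.091)"
```

```text
t 0.1 pos [ 0.2194 -0.5849  0.2134] yaw 20.56 F [-0.4  0.2 -1.3] w 0.0912 -> rows xyz cm [ 31.09 -14.39   0.06] yaw 8.4 tilt [ 1.0e-04 -1.1e-03 -1.0e+00]
t 0.1 pos [ 0.2194 -0.5849  0.2134] yaw 20.56 F [-0.4  0.2 -1.3] w 0.0912 -> rows xyz cm [ 31.09 -14.37  12.26] yaw 8.4 tilt [ 1.0e-04 -1.1e-03 -1.0e+00]
```

```bash
python3 -m inch '[{"x":5,"y":-2.3,"yaw":4},{"x":10.4,"y":-4.8,"yaw":8.4},{"x":15.6,"y":-7.2,"yaw":8.4},{"x":20.8,"y":-9.6,"yaw":8.4},{"x":26,"y":-12,"yaw":8.4},{"x":30,"y":-13.9,"yaw":8.4},{"x":31.1,"y":-14.4,"yaw":8.4},{"x":31.1,"y":-14.4,"yaw":8.4},{"x":31.1,"y":-14.4,"yaw":8.4}]' 9 20
python3 - <<'E'
from h import *
rel(.460,-.341,.091)
p,d=optics.read_camera("top");q,e=optics.read_camera("side")
cv2.imwrite("pics/a.png",np.hstack([cv2.resize(p[200:340,340:540],(400,280)),cv2.resize(q[230:410,220:400],(280,280))]))
E
```

```text
t 0.1 pos [ 0.2194 -0.5849  0.2134] yaw 20.56 F [-0.4  0.2 -1.3] w 0.0912 -> rows xyz cm [ 31.09 -14.37  12.26] yaw 8.4 tilt [ 1.0e-04 -1.1e-03 -1.0e+00]schema error: expected keys x, y, z, yaw
```

View pics/a.png

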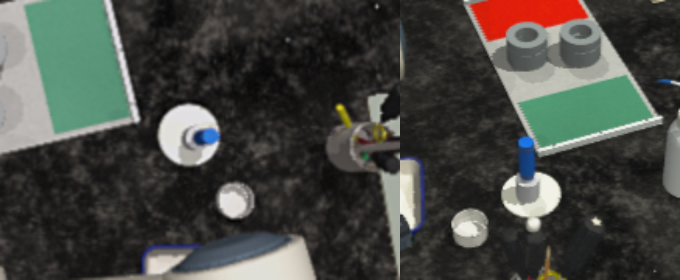

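The move was refused because every row needs all four keys, so the arm hasn't moved. The picture shows the gauge still standing on its rest.

```bash
python3 -m inch '[{"x":5,"y":-2.3,"z":0,"yaw":4},{"x":10.4,"y":-4.8,"z":0,"yaw":8.4},{"x":15.6,"y":-7.2,"z":0,"yaw":8.4},{"x":20.8,"y":-9.6,"z":0,"yaw":8.4},{"x":26,"y":-12,"z":0,"yaw":8.4},{"x":30,"y":-13.9,"z":0,"yaw":8.4},{"x":31.1,"y":-14.4,"z":0,"yaw":8.4},{"x":31.1,"y":-14.4,"z":0,"yaw":8.4},{"x":31.1,"y":-14.4,"z":0,"yaw":8.4}]' 9 20
python3 - <<'E'
from h import *
rel(.460,-.341,.091)
p,d=optics.read_camera("top");q,e=optics.read_camera("side")
cv2.imwrite("pics/b.png",np.hstack([cv2.resize(p[200:340,340:540],(400,280)),cv2.resize(q[230:410,220:400],(280,280))]))
E
```

```text
time: 1.32
tool_pos: [0.4592, -0.3419, 0.2136]
tool_rot: [-0.0, 0.994, 0.105, -0.0]
wrist_force: [-0.5, 0.2, 0.4]
width: 0.0902
t 1.32 pos [ 0.4592 -0.3419  0.2136] yaw 12.1 F [-0.5  0.2  0.4] w 0.0902 -> rows xyz cm [ 0.1  -0.06 12.26] yaw -0.0 tilt [-4.e-04 -7.e-04 -1.e+00]
```

View pics/b.png

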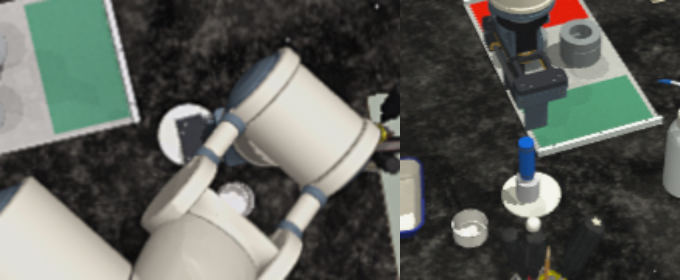

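The gripper hovers above the gauge, whose blue handle is at inset pixel (526,155). Next I descend and grip it.

```bash
python3 -m inch '[{"x":0.1,"y":0,"z":4,"yaw":0},{"x":0.1,"y":0,"z":8,"yaw":0},{"x":0.1,"y":0,"z":11,"yaw":0},{"x":0.1,"y":0,"z":12.2,"yaw":0},{"x":0.1,"y":0,"z":12.2,"yaw":0}]'
python3 - <<'E'
from h import *
q,e=optics.read_camera("side")
cv2.imwrite("pics/c.png",cv2.resize(q[280:410,230:400],(680,520)))
E
```

```text
time: 2.05
tool_pos: [0.4598, -0.342, 0.0916]
tool_rot: [-0.001, 0.994, 0.105, -0.0]
wrist_force: [0.5, 0.3, 0.6]
width: 0.0901
```

View pics/c.png

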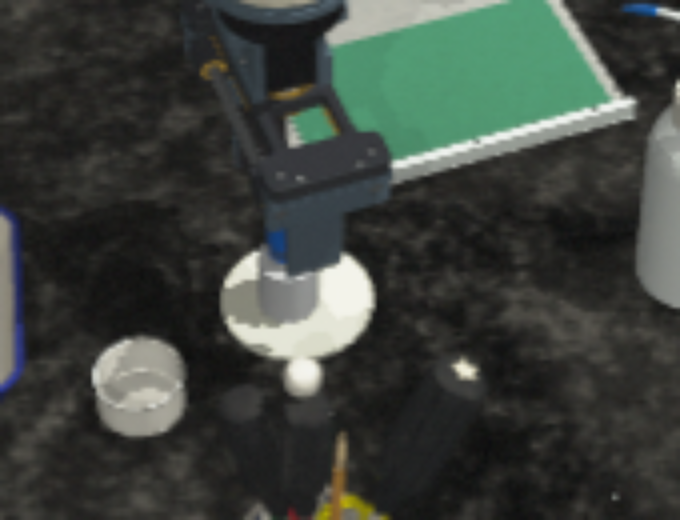

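The near finger sits at (308,235) and the gauge at (289,285). That offset fits the yawed jaw line, since the finger is about 45 mm nearer the camera. Closing the jaws.

```bash
python3 -m inch '[{"x":0,"y":0,"z":0,"yaw":0},{"x":0,"y":0,"z":0,"yaw":0},{"x":0,"y":0,"z":0,"yaw":0},{"x":0,"y":0,"z":0,"yaw":0},{"x":0,"y":0,"z":0,"yaw":0},{"x":0,"y":0,"z":0,"yaw":0}]' 1.5 50
python3 -m inch '[{"x":0,"y":0,"z":-3,"yaw":0},{"x":0,"y":0,"z":-6,"yaw":0},{"x":0,"y":0,"z":-8,"yaw":0},{"x":0,"y":0,"z":-8,"yaw":0}]'
python3 - <<'E'
from h import *
q,e=optics.read_camera("side")
W=cloud("side",e)
np.save("side1.npy",e)
cv2.imwrite("pics/d.png",cv2.resize(q[230:400,220:400],(720,680))[:600])
z=W[...,2];rel(.4908,.0083,.19)
for lo,hi in((.09,.1),(.1,.11),(.11,.12)):
    m=(abs(W[...,0]-.46)<.035)&(abs(W[...,1]+.345)<.03)&(z>lo)&(z<hi)
    P=W[m];
    if len(P):print(lo,len(P),P.mean(0).round(4),P[:,0].min().round(4),P[:,0].max().round(4))
E
```

```text
time: 2.85
tool_pos: [0.4603, -0.3422, 0.0923]
tool_rot: [-0.0, 0.994, 0.105, 0.0]
wrist_force: [0.0, -0.4, 0.0]
width: 0.0329
time: 3.35
tool_pos: [0.4608, -0.3426, 0.1733]
tool_rot: [0.001, 0.994, 0.105, 0.001]
wrist_force: [0.8, -0.0, -2.1]
width: 0.0249
t 3.4 pos [ 0.4603 -0.3422  0.1722] yaw 12.04 F [-0.4  0.5 -3.9] w 0.0254 -> rows xyz cm [ 10.3  -33.64  -1.79] yaw -0.1 tilt [ 4.e-04  2.e-04 -1.e+00]
0.09 39 [ 0.4602 -0.3586  0.0954] 0.4426 0.4796
0.1 46 [ 0.4611 -0.358   0.1047] 0.4424 0.4803
0.11 96 [ 0.4611 -0.3521  0.1136] 0.4425 0.4808
```

View pics/d.png

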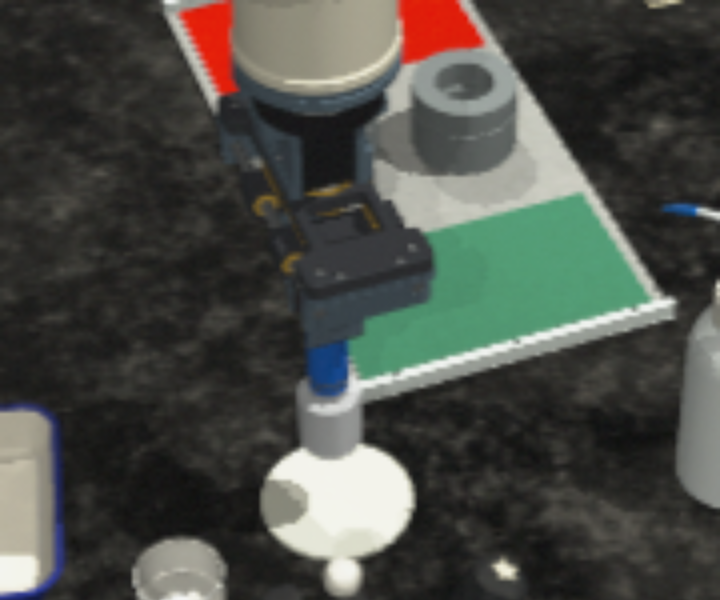

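The gauge is held upright and clear of the rest. Its plug is at (330,415) in the crop, and the rest at (337,500). Next I measure how it sits in the grip and refine the sleeve position.

Run:
```python
from h import *
W=cloud("side",np.load("side1.npy"));z=W[...,2]
m=(abs(W[...,0]-.461)<.012)&(W[...,1]<-.345)&(W[...,1]>-.375)&(z>.03)
for r in range(310,350):
    P=W[r][m[r]]
    if len(P):print(r,len(P),P[:,2].min().round(4),P[:,2].max().round(4),P[:,1].mean().round(4))
for n in("side","top"):
    W=cloud(n,np.load(f"{n}0.npy"));z=W[...,2]
    for c in((.503,.01),(.607,.002)):
        m=(np.hypot(W[...,0]-c[0],W[...,1]-c[1])<.05)&(abs(z-.066)<.006)
        P=W[m]
        h=cv2.convexHull(P[:,:2].astype(np.float32))[:,0].astype(float)
        print(n,c,len(P),circ(h),P.mean(0))
        # image-based fit : rim fit with fixed r
        from scipy.optimize import least_squares
        f=least_squares(lambda s:np.maximum(np.hypot(P[:,0]-s[0],P[:,1]-s[1])-.04,0)+np.maximum(.022-np.hypot(P[:,0]-s[0],P[:,1]-s[1]),0),c);print(f.x,f.cost)
```

```text
311 2 0.1862 0.1935 -0.3637
312 6 0.1844 0.1903 -0.3651
313 10 0.1829 0.1926 -0.3661
314 10 0.1761 0.1877 -0.3647
315 9 0.1624 0.1842 -0.3647
316 9 0.1602 0.1824 -0.3595
317 9 0.1582 0.1666 -0.3547
318 10 0.1523 0.1622 -0.3535
319 10 0.1477 0.1606 -0.3529
320 9 0.1485 0.1566 -0.3553
321 9 0.1418 0.1507 -0.353
322 9 0.1386 0.1487 -0.3533
323 9 0.1366 0.1435 -0.3536
324 9 0.1338 0.1434 -0.3553
325 9 0.1307 0.1376 -0.3544
326 10 0.1259 0.1335 -0.3544
327 9 0.1214 0.1297 -0.353
328 8 0.1175 0.1257 -0.3538
329 10 0.1104 0.1223 -0.3508
330 10 0.1121 0.1177 -0.3546
331 10 0.1105 0.1155 -0.3555
332 10 0.1109 0.1158 -0.3588
333 10 0.1076 0.115 -0.3602
334 9 0.1011 0.1139 -0.363
335 10 0.102 0.1084 -0.3609
336 9 0.0977 0.1064 -0.3621
337 9 0.0959 0.1035 -0.3632
338 9 0.0834 0.0983 -0.3619
339 9 0.0856 0.093 -0.3609
340 9 0.0799 0.0913 -0.3617
341 9 0.0816 0.0883 -0.3618
342 9 0.077 0.0834 -0.3623
343 9 0.0718 0.0822 -0.3628
344 6 0.0695 0.0769 -0.3615
side (0.503, 0.01) 297 (array([0.50172217, 0.00685608]), np.float64(0.04109559533607959)) [0.50221126 0.00495148 0.06565479]
[0.50163985 0.00681521] 8.718172464790721e-05
side (0.607, 0.002) 287 (array([0.60763352, 0.00173919]), np.float64(0.041363308255211464)) [ 6.06772244e-01 -5.56363860e-04  6.58444716e-02]
[0.60647397 0.00109531] 0.0001325353633025417
top (0.503, 0.01) 296 (array([0.5021469 , 0.01118094]), np.float64(0.03885628941972606)) [0.50203179 0.0112632  0.06577551]
[0.50182483 0.01086321] 2.2870296213777134e-08
top (0.607, 0.002) 290 (array([0.60672106, 0.00405181]), np.float64(0.039170079423757026)) [0.60611069 0.00483608 0.06573728]
[0.60656993 0.00409288] 2.4341816145970076e-08
```

The plug's top edge is at z≈0.113 and its bottom at ≈0.069. The gauge is therefore gripped higher than planned, with the tip about 103 mm up it. That still leaves 27 mm of handle in the pads, so I'm keeping the grip.

```bash
python3 -c "
from h import *
rel(.5013,.0085,.200,12.15)"
```

```text
t 3.4 pos [ 0.4603 -0.3422  0.1722] yaw 12.04 F [-0.4  0.5 -3.9] w 0.0254 -> rows xyz cm [ 11.33 -33.44  -2.78] yaw -0.1 tilt [ 4.e-04  2.e-04 -1.e+00]
```

```bash
python3 -m inch '[{"x":1,"y":-3,"z":-2.8,"yaw":0},{"x":2.7,"y":-8,"z":-2.8,"yaw":0},{"x":4.5,"y":-13,"z":-2.8,"yaw":0},{"x":6.3,"y":-18.5,"z":-2.8,"yaw":0},{"x":8.2,"y":-24,"z":-2.8,"yaw":0},{"x":9.8,"y":-29,"z":-2.8,"yaw":0},{"x":10.9,"y":-32.3,"z":-2.8,"yaw":0},{"x":11.3,"y":-33.4,"z":-2.8,"yaw":0},{"x":11.3,"y":-33.4,"z":-2.8,"yaw":0},{"x":11.3,"y":-33.4,"z":-2.8,"yaw":0}]'
python3 - <<'E'
from h import *
q,e=optics.read_camera("side");np.save("side2.npy",e)
W=cloud("side",e);z=W[...,2]
cv2.imwrite("pics/e.png",cv2.resize(q[180:310,230:400],(680,520)))
rel(.5013,.0085,.2)
m=(abs(W[...,0]-.502)<.012)&(W[...,1]<.02)&(W[...,1]>-.04)&(z>.07)&(z<.19)
v=np.argwhere(m.any(1))[:,0]
for r in v:
    P=W[r][m[r]];print(r,P[:,2].mean().round(4),P[:,1].mean().round(4),len(P))
for lo in(.105,.115,.125):
  m=(abs(W[...,0]-.502)<.035)&(abs(W[...,1]+.01)<.02)&(z>lo)&(z<lo+.012);P=W[m]
  if len(P):print(lo,P[:,0].min(),P[:,0].max(),P[:,1].min())
for c in((.502,.0085),(.607,.003)):
  m=(np.hypot(W[...,0]-c[0],W[...,1]-c[1])<.05)&(abs(z-.066)<.003);P=W[m];print(len(P),P[:,0].min(),P[:,0].max(),P[:,1].min())
E
```

```text
time: 4.65
tool_pos: [0.5009, 0.007, 0.1997]
tool_rot: [0.0, 0.995, 0.105, -0.0]
wrist_force: [0.4, -0.5, -2.2]
width: 0.0251
t 4.7 pos [0.501  0.007  0.1999] yaw 11.98 F [ 0.4  0.9 -2.1] w 0.0249 -> rows xyz cm [ 0.07 -0.14 -0.01] yaw -0.2 tilt [-1.e-04  2.e-04 -1.e+00]
221 0.1882 -0.0005 3
222 0.1865 -0.0021 8
223 0.1855 -0.0056 8
224 0.1819 -0.0055 8
225 0.179 -0.0065 8
226 0.1734 -0.0038 8
227 0.1685 -0.002 8
228 0.1676 -0.0056 8
229 0.1629 -0.0043 9
230 0.1593 -0.0042 8
231 0.1537 -0.002 8
232 0.1506 -0.0023 8
233 0.149 -0.0049 8
234 0.142 -0.001 9
235 0.1411 -0.0047 8
236 0.1407 -0.0089 8
237 0.1399 -0.0125 8
238 0.1364 -0.0127 8
239 0.1334 -0.0136 8
240 0.1265 -0.0096 8
241 0.1251 -0.0124 8
242 0.122 -0.0132 8
243 0.1173 -0.0119 8
244 0.1143 -0.0129 8
245 0.1096 -0.0117 8
246 0.1064 -0.0124 8
247 0.1029 -0.0127 8
248 0.0978 -0.0111 6
259 0.0703 -0.0303 1
0.105 0.48287976321561565 0.5189437899855373 -0.016929729110610123
0.115 0.48297432751294406 0.5193713651087002 -0.02016029189227832
0.125 0.4834571108012311 0.5197006560999886 -0.01826889354648721
172 0.46404945198399594 0.5393441187282688 -0.033256078997755845
182 0.5680651591449335 0.6453181886161932 -0.04190971664555572
```

View pics/e.png

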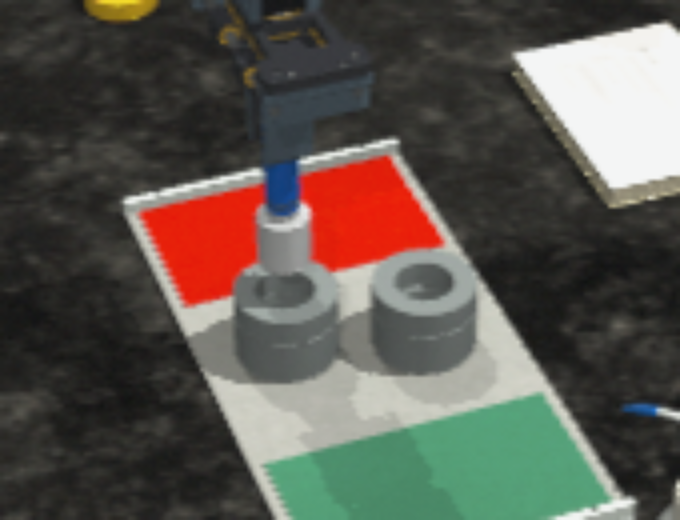

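The gauge hangs over the nearer sleeve's mouth. In the crop its plug is at (285,240) and the bore at (285,287). The side camera puts the gauge at (0.501,0.0075) and the sleeve at (0.502,0.007–0.010). I shift 1 mm and lower.

```bash
python3 -m inch '[{"x":0.05,"y":-0.1,"z":0.5,"yaw":0},{"x":0.05,"y":-0.1,"z":2,"yaw":0},{"x":0.05,"y":-0.1,"z":3,"yaw":0},{"x":0.05,"y":-0.1,"z":3.7,"yaw":0},{"x":0.05,"y":-0.1,"z":4.3,"yaw":0},{"x":0.05,"y":-0.1,"z":4.3,"yaw":0}]'
python3 - <<'E'
from h import *
q,e=optics.read_camera("side")
cv2.imwrite("pics/f.png",cv2.resize(q[180:310,230:400],(680,520)))
rel(.5013,.0085,.2)
E
```

```text
time: 5.45
tool_pos: [0.5011, 0.0081, 0.1565]
tool_rot: [0.0, 0.995, 0.104, -0.0]
wrist_force: [0.4, 0.8, -2.6]
width: 0.0252
t 5.5 pos [0.5012 0.0081 0.1568] yaw 11.98 F [ 0.1  1.  -2.8] w 0.0247 -> rows xyz cm [ 0.02 -0.04 -4.32] yaw -0.2 tilt [-3.e-04  1.e-04 -1.e+00]
```

View pics/f.png

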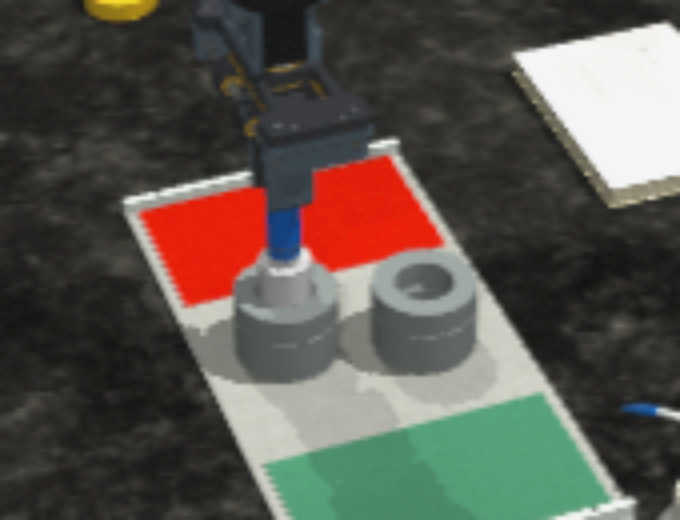

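The plug is in the mouth at (285,280) with no contact force. Continuing down in small rows.

```bash
python3 -m inch '[{"x":0,"y":0,"z":0.5,"yaw":0},{"x":0,"y":0,"z":0.8,"yaw":0},{"x":0,"y":0,"z":1.0,"yaw":0},{"x":0,"y":0,"z":1.0,"yaw":0}]'
```

```text
time: 6.0
tool_pos: [0.5011, 0.0081, 0.1466]
tool_rot: [0.0, 0.995, 0.104, -0.0]
wrist_force: [-0.2, 2.2, -3.4]
width: 0.0247
```

```bash
python3 -m inch '[{"x":0,"y":0,"z":0.3,"yaw":0},{"x":0,"y":0,"z":0.3,"yaw":0}]'
```

```text
time: 6.25
tool_pos: [0.501, 0.0081, 0.1435]
tool_rot: [0.0, 0.995, 0.104, -0.0]
wrist_force: [0.3, 1.5, -2.7]
width: 0.0249
```

```bash
python3 -m inch '[{"x":0,"y":0,"z":0.3,"yaw":0},{"x":0,"y":0,"z":0.6,"yaw":0},{"x":0,"y":0,"z":0.6,"yaw":0}]'
python3 - <<'E'
from h import *
q,e=optics.read_camera("side")
cv2.imwrite("pics/g.png",cv2.resize(q[180:310,230:400],(680,520)))
rel(.5013,.0085,.2)
E
```

```text
time: 6.62
tool_pos: [0.5009, 0.0081, 0.1372]
tool_rot: [0.0, 0.995, 0.104, -0.001]
wrist_force: [0.3, 1.1, -3.4]
width: 0.0243
t 6.68 pos [0.5009 0.0081 0.1373] yaw 11.99 F [ 0.5  1.6 -3.2] w 0.0249 -> rows xyz cm [ 0.04 -0.03 -6.27] yaw -0.2 tilt [-1.2e-03 -1.0e-04 -1.0e+00]
```

View pics/g.png

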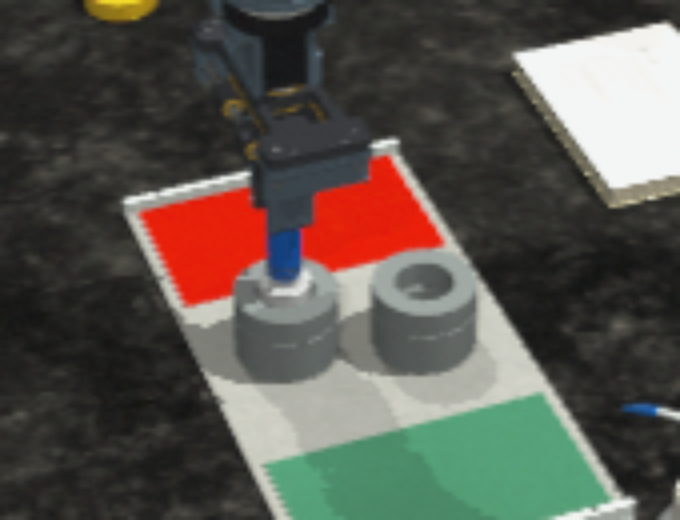

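There's no stop yet with about 32 mm in the bore. Going well down.

```bash
python3 -m inch '[{"x":0,"y":0,"z":0.6,"yaw":0},{"x":0,"y":0,"z":1.2,"yaw":0},{"x":0,"y":0,"z":1.7,"yaw":0},{"x":0,"y":0,"z":1.7,"yaw":0},{"x":0,"y":0,"z":1.7,"yaw":0}]'
python3 - <<'E'
from h import *
q,e=optics.read_camera("side")
cv2.imwrite("pics/i.png",cv2.resize(q[180:310,230:400],(680,520)))
rel(.588,-.150,.120)
E
```

```text
time: 7.3
tool_pos: [0.5008, 0.0081, 0.1202]
tool_rot: [-0.0, 0.995, 0.104, -0.001]
wrist_force: [0.1, 1.4, -2.8]
width: 0.0248
t 7.35 pos [0.5008 0.0081 0.1203] yaw 11.98 F [-0.   0.9 -2.7] w 0.0248 -> rows xyz cm [ 5.25 17.27  0.02] yaw -0.2 tilt [-1.3e-03 -2.0e-04 -1.0e+00]
```

View pics/i.png

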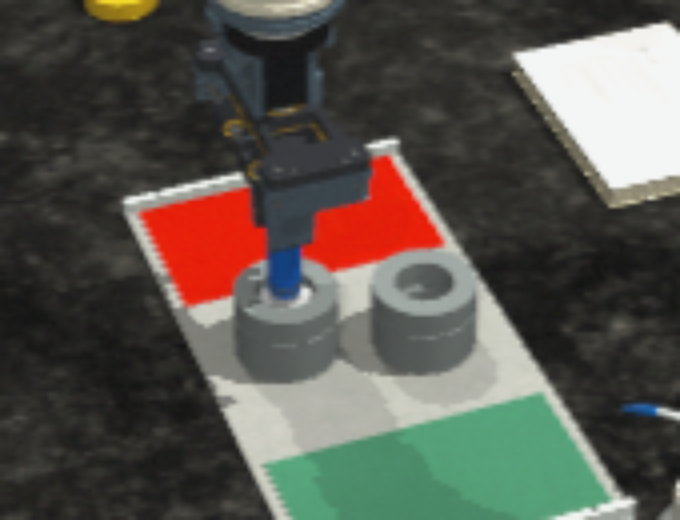

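The gauge passed: the plug top is below the mouth, with no axial load. The nearer sleeve is the open one, so it goes to green. I drag it there along the tool y axis with the gauge still in its bore.

```bash
python3 -m inch '[{"x":0,"y":0.3,"z":0,"yaw":0},{"x":0,"y":1,"z":0,"yaw":0},{"x":0,"y":2,"z":0,"yaw":0},{"x":0,"y":3.5,"z":0,"yaw":0},{"x":0,"y":5,"z":0,"yaw":0},{"x":0,"y":6,"z":0,"yaw":0},{"x":0,"y":6,"z":0,"yaw":0}]'
python3 - <<'E'
from h import *
q,e=optics.read_camera("side")
cv2.imwrite("pics/j.png",cv2.resize(q[200:330,230:400],(680,520)))
rel(.588,-.150,.120)
E
```

```text
time: 8.22
tool_pos: [0.5136, -0.0517, 0.1203]
tool_rot: [0.0, 0.995, 0.104, -0.0]
wrist_force: [0.6, 0.3, -3.1]
width: 0.0247
t 8.28 pos [ 0.5134 -0.0512  0.1203] yaw 11.94 F [ 0.1  0.3 -4.1] w 0.025 -> rows xyz cm [ 5.25 11.21  0.02] yaw -0.2 tilt [-1.2e-03  2.0e-04 -1.0e+00]
```

View pics/j.png

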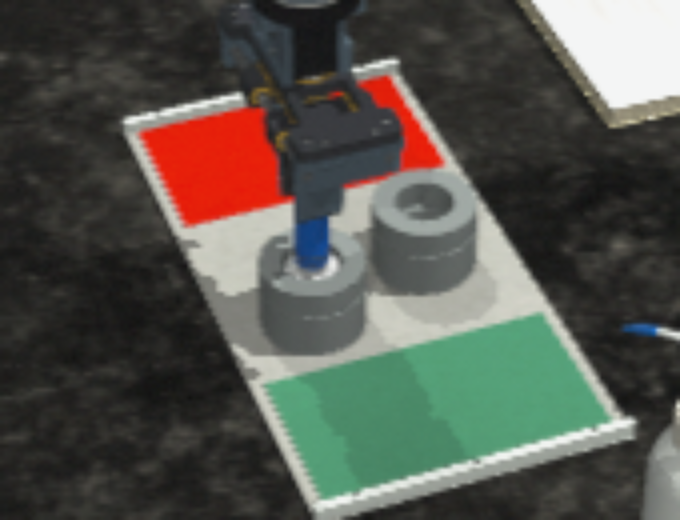

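The sleeve slides upright, now at (312,295), and the other is untouched. Continuing.

```bash
python3 -m inch '[{"x":0,"y":1,"z":0,"yaw":0},{"x":0,"y":2.5,"z":0,"yaw":0},{"x":0,"y":4.5,"z":0,"yaw":0},{"x":0.3,"y":6.5,"z":0,"yaw":0},{"x":0.7,"y":8.5,"z":0,"yaw":0},{"x":1.2,"y":10.3,"z":0,"yaw":0},{"x":1.5,"y":11.4,"z":0,"yaw":0},{"x":1.5,"y":11.8,"z":0,"yaw":0},{"x":1.5,"y":11.8,"z":0,"yaw":0}]'
python3 - <<'E'
from h import *
q,e=optics.read_camera("side");p,d=optics.read_camera("top")
cv2.imwrite("pics/k.png",np.hstack([cv2.resize(q[210:340,230:400],(400,306)),cv2.resize(p[180:300,240:420],(400,306))]))
W=cloud("side",e);z=W[...,2]
m=(np.hypot(W[...,0]-.562,W[...,1]+.163)<.05)&(abs(z-.066)<.006);P=W[m]
print(len(P),P.mean(0),P.min(0),P.max(0))
rel(.588,-.150,.120)
E
```

```text
time: 9.4
tool_pos: [0.5526, -0.1636, 0.1203]
tool_rot: [0.0, 0.995, 0.104, -0.0]
wrist_force: [-0.1, -0.3, -1.8]
width: 0.0249
327 [ 0.55181357 -0.1719742   0.06578122] [ 0.51278771 -0.20544186  0.06003621] [ 0.59151204 -0.12584179  0.07199073]
t 9.5 pos [ 0.5525 -0.1633  0.1204] yaw 11.97 F [-0.4 -0.2 -2.4] w 0.0248 -> rows xyz cm [ 3.75 -0.56  0.03] yaw -0.2 tilt [-1.1e-03  6.0e-04 -1.0e+00]
```

View pics/k.png

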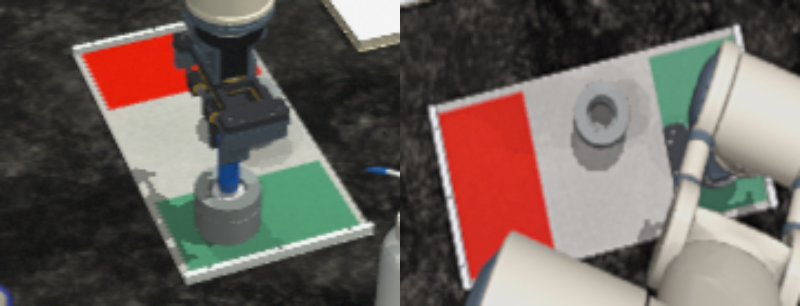

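The open sleeve stands within green at about (0.552,-0.166), roughly 41 mm and 5 mm from the field centre. I ease off the wall contact and lift a little.

```bash
python3 -m inch '[{"x":-0.1,"y":-0.2,"z":0,"yaw":0},{"x":-0.1,"y":-0.2,"z":-0.4,"yaw":0},{"x":-0.1,"y":-0.2,"z":-1.0,"yaw":0},{"x":-0.1,"y":-0.2,"z":-1.0,"yaw":0}]'
python3 - <<'E'
from h import *
q,e=optics.read_camera("side")
W=cloud("side",e);z=W[...,2]
m=(np.hypot(W[...,0]-.552,W[...,1]+.166)<.037)&(abs(z-.066)<.02)&(np.hypot(W[...,0]-.552,W[...,1]+.166)>.026)&(W[...,1]>-.17);P=W[m]
print(len(P),np.median(P,0))
E
```

```text
time: 10.0
tool_pos: [0.5516, -0.1617, 0.1311]
tool_rot: [0.001, 0.995, 0.104, 0.0]
wrist_force: [-0.3, -0.2, -2.5]
width: 0.025
72 [ 0.53672179 -0.15034136  0.06742263]
```

Rim height is unchanged and there's no extra load. Lifting out and going to the farther sleeve.

```bash
python3 -m inch '[{"x":0,"y":0,"z":-2,"yaw":0},{"x":0,"y":0,"z":-4.5,"yaw":0},{"x":0,"y":0,"z":-6.5,"yaw":0},{"x":0,"y":0,"z":-7,"yaw":0},{"x":0,"y":0,"z":-7,"yaw":0}]'
python3 - <<'E'
from h import *
q,e=optics.read_camera("side");np.save("side3.npy",e);cv2.imwrite("pics/l.png",q[180:340,230:430])
W=cloud("side",e);z=W[...,2]
for c in((.607,.0025),(.552,-.166)):
  m=(np.hypot(W[...,0]-c[0],W[...,1]-c[1])<.05)&(abs(z-.066)<.005);P=W[m]
  h=cv2.convexHull(P[:,:2].astype(np.float32))[:,0].astype(float)
  print(len(P),circ(h),P.min(0),P.max(0),np.median(P[:,2]))
rel(.6065,.0025,.200)
E
```

```text
time: 10.68
tool_pos: [0.5512, -0.1615, 0.2004]
tool_rot: [0.001, 0.995, 0.104, -0.0]
wrist_force: [-0.2, -0.0, -2.0]
width: 0.0248
131 (array([ 0.61363551, -0.00803274]), np.float64(0.032948447915033825)) [ 0.58701595 -0.04469439  0.06100566] [0.64512348 0.02456057 0.0708645 ] 0.06604475730439784
275 (array([ 0.55263061, -0.16562683]), np.float64(0.04046107925660719)) [ 0.5132015  -0.20716576  0.06107573] [ 0.59205358 -0.12944978  0.07075151] 0.06555127536940253
t 10.72 pos [ 0.551  -0.1615  0.2   ] yaw 11.97 F [-1.1  0.4 -3.3] w 0.0252 -> rows xyz cm [  8.83 -14.89  -0.02] yaw -0.2 tilt [-1.2e-03  6.0e-04 -1.0e+00]
```

View pics/l.png

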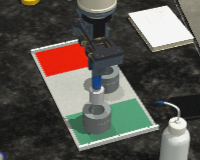

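The gauge is clear above the sorted sleeve, which is at (97,121) in the crop. Now moving over the far sleeve.

```bash
python3 -m inch '[{"x":1.5,"y":-2.5,"z":0,"yaw":0},{"x":4,"y":-6.5,"z":0,"yaw":0},{"x":6.5,"y":-11,"z":0,"yaw":0},{"x":8.2,"y":-13.8,"z":0,"yaw":0},{"x":8.8,"y":-14.9,"z":0,"yaw":0},{"x":8.8,"y":-14.9,"z":0,"yaw":0},{"x":8.8,"y":-14.9,"z":0,"yaw":0}]'
python3 - <<'E'
from h import *
q,e=optics.read_camera("side")
W=cloud("side",e);z=W[...,2]
cv2.imwrite("pics/m.png",cv2.resize(q[180:310,230:400],(680,520)))
rel(.607,.0025,.2)
m=(abs(W[...,0]-.607)<.035)&(abs(W[...,1]+.015)<.025)&(z>.105)&(z<.14);P=W[m]
print(P.min(0),P.max(0),np.median(P,0))
m=(abs(W[...,0]-.607)<.012)&(abs(W[...,1]+.015)<.025)&(z>.105)&(z<.135);print("front",np.median(W[m],0))
c=(.607,.0025)
m=(np.hypot(W[...,0]-c[0],W[...,1]-c[1])<.05)&(abs(z-.066)<.005);P=W[m]
print(len(P),P.min(0),P.max(0),circ(cv2.convexHull(P[:,:2].astype(np.float32))[:,0].astype(float)))
E
```

```text
time: 11.6
tool_pos: [0.6058, 0.0015, 0.1995]
tool_rot: [0.0, 0.995, 0.104, -0.001]
wrist_force: [0.7, -0.1, -2.3]
width: 0.0252
t 11.65 pos [0.6059 0.0014 0.1996] yaw 11.9 F [ 0.   0.1 -1.4] w 0.0248 -> rows xyz cm [ 0.13 -0.08 -0.04] yaw -0.2 tilt [-1.7e-03  7.0e-04 -1.0e+00]
[ 0.58643576 -0.02580311  0.10540139] [0.62693138 0.00967159 0.1399598 ] [ 0.60307695 -0.01339294  0.12530243]
front [ 0.6071848  -0.01742194  0.12167115]
212 [ 0.56834276 -0.040898    0.06101448] [0.64723496 0.03719658 0.07090106] (array([0.60850446, 0.00070961]), np.float64(0.04070467255201734))
```

View pics/m.png

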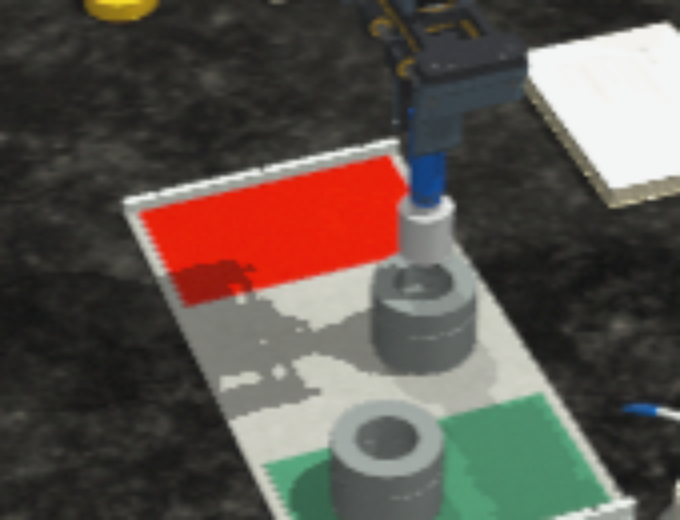

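The gauge hangs over the far bore: plug at (427,235), bore at (422,283). Nudging +1 mm in x and lowering.

```bash
python3 -m inch '[{"x":0.1,"y":-0.05,"z":0.5,"yaw":0},{"x":0.1,"y":-0.05,"z":2,"yaw":0},{"x":0.1,"y":-0.05,"z":3,"yaw":0},{"x":0.1,"y":-0.05,"z":3.7,"yaw":0},{"x":0.1,"y":-0.05,"z":4.5,"yaw":0},{"x":0.1,"y":-0.05,"z":4.5,"yaw":0}]'
```

```text
time: 12.4
tool_pos: [0.6064, 0.0021, 0.154]
tool_rot: [0.0, 0.995, 0.104, -0.001]
wrist_force: [-0.0, 0.0, -2.6]
width: 0.0249
```

```bash
python3 -m inch '[{"x":0,"y":0,"z":0.3,"yaw":0},{"x":0,"y":0,"z":0.5,"yaw":0},{"x":0,"y":0,"z":0.5,"yaw":0}]'
```

```text
time: 12.78
tool_pos: [0.6065, 0.0021, 0.1492]
tool_rot: [0.0, 0.995, 0.104, -0.001]
wrist_force: [0.2, 0.8, -1.6]
width: 0.0247
```

```bash
python3 -m inch '[{"x":0,"y":0,"z":0.2,"yaw":0},{"x":0,"y":0,"z":0.3,"yaw":0},{"x":0,"y":0,"z":0.3,"yaw":0}]'
```

```text
time: 13.15
tool_pos: [0.6081, 0.0024, 0.1486]
tool_rot: [0.001, 0.995, 0.104, 0.001]
wrist_force: [-3.5, 3.9, 26.2]
width: 0.0248
```

It stopped hard at TCP z=0.1486 with 26 N, so this is the narrowed sleeve. I hold lightly and verify with a picture.

```bash
python3 -m inch '[{"x":0,"y":0,"z":0.1,"yaw":0},{"x":0,"y":0,"z":0.1,"yaw":0}]'
python3 - <<'E'
from h import *
q,e=optics.read_camera("side")
cv2.imwrite("pics/n.png",cv2.resize(q[180:310,230:400],(680,520)))
rel(.607,.0025,.2)
E
```

```text
time: 13.4
tool_pos: [0.6085, 0.0025, 0.1488]
tool_rot: [0.001, 0.995, 0.104, 0.002]
wrist_force: [-2.6, 2.4, 14.7]
width: 0.0251
t 13.45 pos [0.6085 0.0025 0.1488] yaw 11.91 F [-4.7  2.3 15.1] w 0.025 -> rows xyz cm [-0.13 -0.02 -5.12] yaw -0.2 tilt [ 0.0036  0.0015 -1.    ]
```

View pics/n.png

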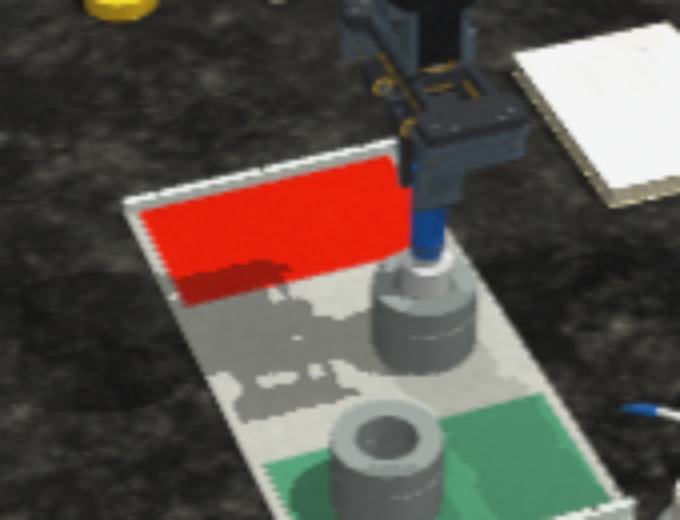

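The plug stands about 22 mm in, at (427,275) in the crop, and stopped. I lift 3 mm to unload it, then start the drag to red gently.

```bash
python3 -m inch '[{"x":0,"y":0,"z":-0.3,"yaw":0},{"x":0,"y":0,"z":-0.3,"yaw":0},{"x":0,"y":-0.3,"z":-0.3,"yaw":0},{"x":0,"y":-0.8,"z":-0.3,"yaw":0},{"x":0,"y":-1.5,"z":-0.3,"yaw":0},{"x":0,"y":-2.3,"z":-0.3,"yaw":0},{"x":0,"y":-3,"z":-0.3,"yaw":0},{"x":0,"y":-3,"z":-0.3,"yaw":0}]'
python3 - <<'E'
from h import *
q,e=optics.read_camera("side")
cv2.imwrite("pics/o.png",cv2.resize(q[180:310,230:400],(680,520)))
rel(.607,.0025,.2)
E
```

```text
time: 14.45
tool_pos: [0.6046, 0.031, 0.1539]
tool_rot: [0.002, 0.995, 0.104, 0.005]
wrist_force: [2.5, -13.0, 17.7]
width: 0.0256
t 14.5 pos [0.6046 0.0308 0.1539] yaw 11.96 F [  2.5 -13.2  17.7] w 0.0252 -> rows xyz cm [-0.32  2.84 -4.6 ] yaw -0.2 tilt [ 0.0088  0.0058 -0.9999]
```

View pics/o.png

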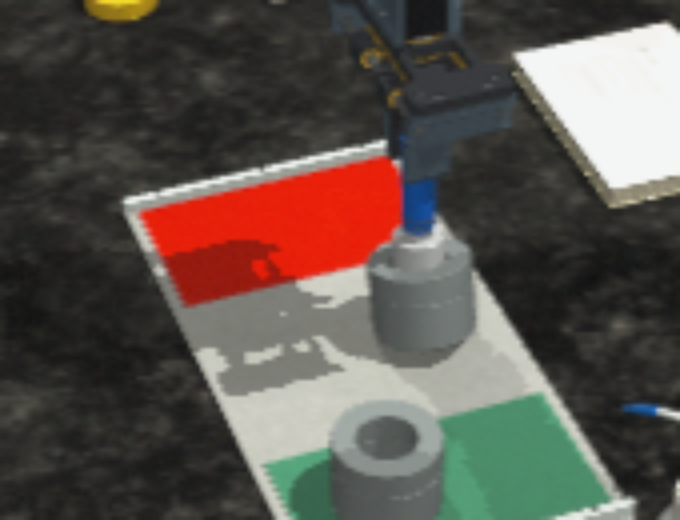

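Forces rose to -13 N lateral and +18 N upward, and the sleeve's near edge is lifting: it's tipping under the high push. Backing off to let it settle.

```bash
python3 -m inch '[{"x":0,"y":0.3,"z":0,"yaw":0},{"x":0,"y":0.5,"z":0,"yaw":0},{"x":0,"y":0.5,"z":0,"yaw":0}]'
python3 - <<'E'
from h import *
q,e=optics.read_camera("side")
cv2.imwrite("pics/p.png",cv2.resize(q[180:310,230:400],(680,520)))
rel(.607,.0025,.2)
W=cloud("side",e);z=W[...,2];c=(.604,.022)
m=(np.hypot(W[...,0]-c[0],W[...,1]-c[1])<.055)&(abs(z-.066)<.025)&(z>.05);P=W[m]
for y0 in np.arange(-.035,.075,.01):
  A=P[abs(P[:,1]-y0)<.005]
  if len(A):print(y0.round(3),len(A),np.percentile(A[:,2],[10,50,90]).round(4))
E
```

```text
time: 14.88
tool_pos: [0.6053, 0.0263, 0.1535]
tool_rot: [0.002, 0.995, 0.104, 0.004]
wrist_force: [-0.1, 0.0, -2.4]
width: 0.0252
t 14.92 pos [0.6053 0.0263 0.1535] yaw 11.96 F [-0.1  0.1 -2.5] w 0.025 -> rows xyz cm [-0.29  2.39 -4.64] yaw -0.2 tilt [ 0.008   0.0051 -1.    ]
-0.025 10 [0.0514 0.0593 0.0667]
-0.015 76 [0.0525 0.0608 0.0694]
-0.005 68 [0.0548 0.0649 0.0706]
0.005 100 [0.0605 0.0684 0.0849]
0.015 65 [0.0593 0.069  0.086 ]
0.025 29 [0.0621 0.0657 0.0699]
0.035 21 [0.0567 0.0669 0.0699]
0.045 19 [0.0619 0.0652 0.0692]
0.055 4 [0.0617 0.064  0.065 ]
```

View pics/p.png

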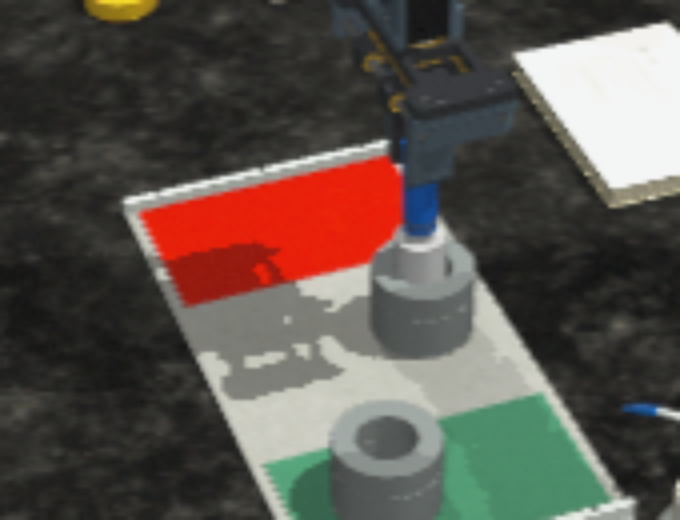

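Settled again: no load, standing flat at about (0.603,0.02), still in the bare middle. Dragging by the mouth is too high for this sleeve. Both gaugings are done, so I'll stand the gauge on its rest now and slide this sleeve with the fingers gripping it low. First, lifting the gauge out.

```bash
python3 -m inch '[{"x":0,"y":0,"z":-0.5,"yaw":0},{"x":0,"y":0,"z":-1.5,"yaw":0},{"x":0,"y":0,"z":-3.5,"yaw":0},{"x":0,"y":0,"z":-5.5,"yaw":0},{"x":0,"y":0,"z":-6.5,"yaw":0},{"x":0,"y":0,"z":-6.5,"yaw":0}]'
python3 - <<'E'
from h import *
rel(.465,-.336,.2)
q,e=optics.read_camera("side")
cv2.imwrite("pics/q.png",cv2.resize(q[160:290,230:400],(680,520)))
W=cloud("side",e);z=W[...,2]
m=(abs(W[...,0]-.604)<.012)&(W[...,1]<.035)&(W[...,1]>-.03)&(z>.075)&(z<.2)
for r in np.argwhere(m.any(1))[:,0]:
    P=W[r][m[r]];print(r,P[:,2].mean().round(4),P[:,1].mean().round(4),len(P))
E
```

```text
time: 15.68
tool_pos: [0.605, 0.0265, 0.2192]
tool_rot: [0.002, 0.995, 0.104, 0.005]
wrist_force: [0.5, 0.1, -3.0]
width: 0.0253
t 15.68 pos [0.605  0.0265 0.2192] yaw 11.97 F [ 0.5  0.1 -3. ] w 0.0253 -> rows xyz cm [-21.23  32.55   1.91] yaw -0.2 tilt [ 0.0092  0.0055 -0.9999]
210 0.1986 0.0261 1
211 0.1984 0.0197 5
212 0.1977 0.0163 6
213 0.1929 0.0179 7
214 0.1913 0.0148 9
215 0.1872 0.0156 9
216 0.1836 0.0157 8
217 0.1792 0.0166 9
218 0.1755 0.0168 9
219 0.1738 0.0145 8
220 0.1689 0.0161 8
221 0.1649 0.0164 9
222 0.1633 0.0136 9
223 0.161 0.0119 9
224 0.1608 0.0072 8
225 0.1579 0.0061 8
226 0.1541 0.0066 9
227 0.151 0.0058 9
228 0.1472 0.0059 9
229 0.1444 0.0046 8
230 0.1399 0.0056 8
231 0.1354 0.0067 8
232 0.1333 0.0046 8
233 0.1286 0.0058 8
234 0.1262 0.0041 8
235 0.1218 0.0052 9
236 0.1189 0.0039 6
```

View pics/q.png

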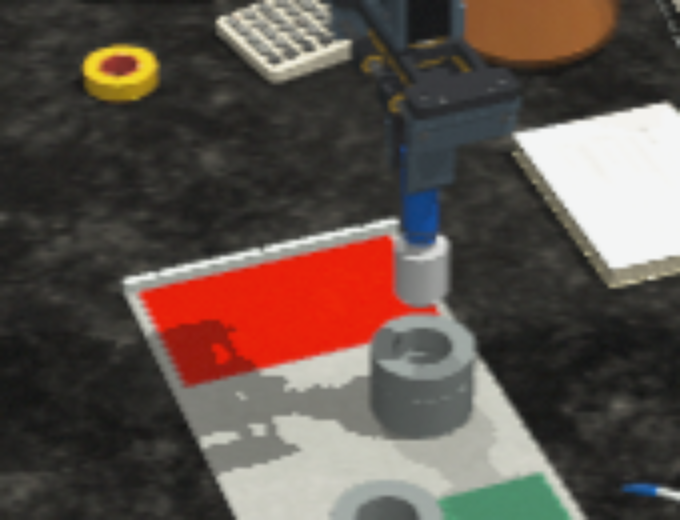

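The sleeve stands flat at (422,370), and the gauge is held straight with its bottom about 103 mm below the TCP. Carrying it to the rest.

```bash
python3 -m inch '[{"x":-2,"y":3,"z":0,"yaw":0},{"x":-5,"y":7.7,"z":0,"yaw":0},{"x":-8.2,"y":12.6,"z":0.2,"yaw":0},{"x":-11.5,"y":17.6,"z":0.5,"yaw":0},{"x":-14.8,"y":22.7,"z":1,"yaw":0},{"x":-17.8,"y":27.3,"z":1.5,"yaw":0},{"x":-20.2,"y":31,"z":1.9,"yaw":0},{"x":-21.2,"y":32.5,"z":1.9,"yaw":0},{"x":-21.2,"y":32.5,"z":1.9,"yaw":0}]'
python3 - <<'E'
from h import *
rel(.465,-.336,.112)
q,e=optics.read_camera("side")
cv2.imwrite("pics/r.png",cv2.resize(q[260:390,220:390],(680,520)))
E
```

```text
time: 16.85
tool_pos: [0.4643, -0.3358, 0.1988]
tool_rot: [0.002, 0.995, 0.103, 0.004]
wrist_force: [0.0, 1.7, -2.1]
width: 0.0249
t 16.85 pos [ 0.4643 -0.3358  0.1988] yaw 11.88 F [ 0.   1.7 -2.1] w 0.0249 -> rows xyz cm [ 0.   -0.01  8.68] yaw -0.3 tilt [ 0.0075  0.0043 -1.    ]
```

View pics/r.png

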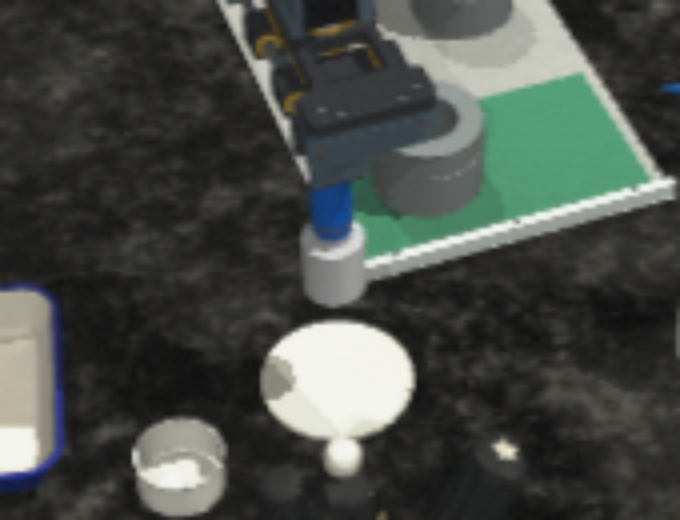

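The gauge is over the rest: plug at (334,262), rest centre at (338,380). Lowering.

```bash
python3 -m inch '[{"x":0,"y":0,"z":3,"yaw":0},{"x":0,"y":0,"z":6,"yaw":0},{"x":0,"y":0,"z":7.8,"yaw":0},{"x":0,"y":0,"z":8.4,"yaw":0},{"x":0,"y":0,"z":8.7,"yaw":0},{"x":0,"y":0,"z":8.7,"yaw":0}]'
```

```text
time: 17.65
tool_pos: [0.4658, -0.335, 0.1125]
tool_rot: [0.002, 0.995, 0.104, 0.004]
wrist_force: [0.4, -0.1, -2.9]
width: 0.0252
```

```bash
python3 -m inch '[{"x":0,"y":0,"z":0.2,"yaw":0},{"x":0,"y":0,"z":0.3,"yaw":0},{"x":0,"y":0,"z":0.3,"yaw":0}]'
```

```text
time: 18.02
tool_pos: [0.4668, -0.336, 0.1111]
tool_rot: [0.003, 0.995, 0.104, 0.005]
wrist_force: [-1.3, -0.7, 11.9]
width: 0.025
```

On the rest. Releasing, letting the fingers open fully before I lift.

```bash
python3 -m inch '[{"x":0,"y":0,"z":0,"yaw":0},{"x":0,"y":0,"z":0,"yaw":0},{"x":0,"y":0,"z":0,"yaw":0},{"x":0,"y":0,"z":0,"yaw":0}]' 9.1 30
python3 -m inch '[{"x":0,"y":0,"z":-2,"yaw":0},{"x":0,"y":0,"z":-5,"yaw":0},{"x":0,"y":0,"z":-8.5,"yaw":0},{"x":0,"y":0,"z":-10.5,"yaw":0},{"x":0,"y":0,"z":-10.5,"yaw":0}]'
python3 - <<'E'
from h import *
q,e=optics.read_camera("side");p,d=optics.read_camera("top")
cv2.imwrite("pics/s.png",cv2.resize(q[210:370,220:420],(750,600)))
for n,D,Q in(("side",e,q),("top",d,p)):
  W=cloud(n,D);z=W[...,2]
  m=masks(Q)["blue"]&(abs(W[...,0]-.46)<.04)&(abs(W[...,1]+.34)<.04);P=W[m];print(n,"gauge",len(P),P.mean(0) if len(P) else 0,P.max(0) if len(P) else 0)
  for c in((.603,.022),(.552,-.166)):
    m=(np.hypot(W[...,0]-c[0],W[...,1]-c[1])<.055)&(abs(z-.066)<.005);P=W[m]
    if len(P)>50:
      print(n,c,len(P),circ(cv2.convexHull(P[:,:2].astype(np.float32))[:,0].astype(float)),np.median(P[:,2]))
rel(.603,.02,.2)
E
```

```text
time: 18.52
tool_pos: [0.4668, -0.3359, 0.111]
tool_rot: [0.003, 0.995, 0.104, 0.005]
wrist_force: [0.1, -0.1, -0.7]
width: 0.0623
time: 19.15
tool_pos: [0.4662, -0.3359, 0.2172]
tool_rot: [0.004, 0.995, 0.104, 0.006]
wrist_force: [0.3, 1.1, -1.1]
width: 0.0909
side gauge 184 [ 0.46860292 -0.3477079   0.11100718] [ 0.47989167 -0.32829383  0.14055237]
side (0.603, 0.022) 257 (array([0.6082361 , 0.01869444]), np.float64(0.04120524542998242)) 0.06567379433538649
side (0.552, -0.166) 208 (array([ 0.55763062, -0.1700355 ]), np.float64(0.03626508397924807)) 0.06599816226073296
top gauge 0 0 0
top (0.603, 0.022) 244 (array([0.60887229, 0.02266427]), np.float64(0.03907519420088301)) 0.06604824391829861
top (0.552, -0.166) 255 (array([ 0.55227458, -0.1614118 ]), np.float64(0.039092435979489415)) 0.06597105165644845
t 19.25 pos [ 0.4654 -0.3352  0.2153] yaw 11.95 F [-0.1 -0.2 -1.2] w 0.0908 -> rows xyz cm [ 20.8  -31.91   1.52] yaw -0.2 tilt [ 0.0097  0.0069 -0.9999]
```

View pics/s.png

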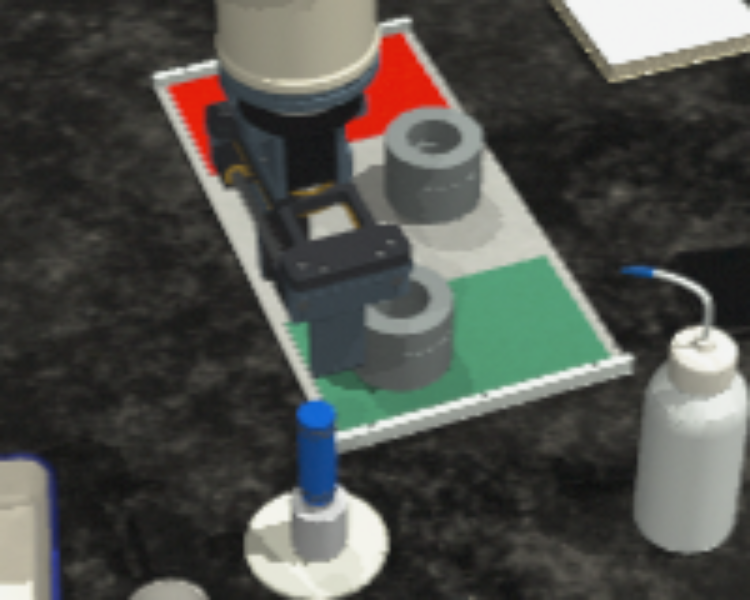

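The gauge stands upright on its rest at about (0.468,-0.336), and both sleeves stand flat. The narrowed one is at (0.6085,0.0205). Moving over it.

Run:
```python
from h import *
rel(.6085,.0205,.16)
```

```text
t 19.25 pos [ 0.4654 -0.3352  0.2153] yaw 11.95 F [-0.1 -0.2 -1.2] w 0.0908 -> rows xyz cm [ 21.31 -31.87   5.52] yaw -0.2 tilt [ 0.0097  0.0069 -0.9999]
```

```bash
python3 -m inch '[{"x":2,"y":-3,"z":0,"yaw":0},{"x":5,"y":-7.5,"z":0,"yaw":0},{"x":8.3,"y":-12.4,"z":0,"yaw":0},{"x":11.6,"y":-17.3,"z":0.5,"yaw":0},{"x":14.9,"y":-22.3,"z":1.5,"yaw":0},{"x":18,"y":-27,"z":3,"yaw":0},{"x":20.4,"y":-30.5,"z":4.5,"yaw":0},{"x":21.3,"y":-31.9,"z":5.5,"yaw":0},{"x":21.3,"y":-31.9,"z":5.5,"yaw":0},{"x":21.3,"y":-31.9,"z":5.5,"yaw":0}]'
python3 - <<'E'
from h import *
q,e=optics.read_camera("side");
cv2.imwrite("pics/t.png",cv2.resize(q[180:310,240:410],(680,520)))
W=cloud("side",e);z=W[...,2];c=(.6085,.0205)
m=(np.hypot(W[...,0]-c[0],W[...,1]-c[1])<.055)&(abs(z-.066)<.005);P=W[m]
print(len(P),circ(cv2.convexHull(P[:,:2].astype(np.float32))[:,0].astype(float)),P.min(0),P.max(0))
rel(.6085,.0205,.014)
E
```

```text
time: 20.5
tool_pos: [0.608, 0.0196, 0.1602]
tool_rot: [0.003, 0.995, 0.104, 0.005]
wrist_force: [0.1, 0.2, 0.1]
width: 0.0908
256 (array([0.60899928, 0.01947247]), np.float64(0.04104818644508786)) [ 0.56943582 -0.02356673  0.061012  ] [0.64829047 0.06427681 0.0708172 ]
t 20.55 pos [0.6081 0.0194 0.1605] yaw 11.88 F [ 0.2 -0.4  0.4] w 0.0913 -> rows xyz cm [-0.08 -0.2  14.65] yaw -0.3 tilt [ 0.0098  0.0071 -0.9999]
```

View pics/t.png

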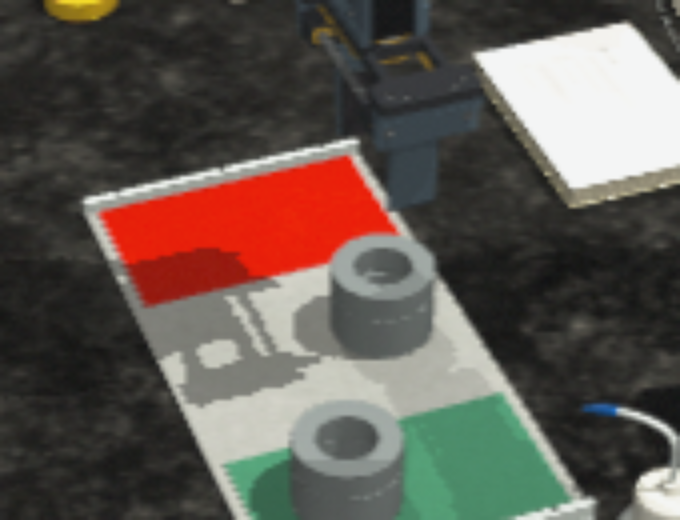

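Fingers open above the sleeve, which is at (382,295) in the crop. Lowering around it, watching the force.

```bash
python3 -m inch '[{"x":-0.1,"y":-0.15,"z":4,"yaw":0},{"x":-0.1,"y":-0.15,"z":7.5,"yaw":0},{"x":-0.1,"y":-0.15,"z":9.3,"yaw":0},{"x":-0.1,"y":-0.15,"z":10,"yaw":0},{"x":-0.1,"y":-0.15,"z":10.5,"yaw":0}]'
```

```text
time: 21.18
tool_pos: [0.6086, 0.0199, 0.0561]
tool_rot: [0.003, 0.995, 0.103, 0.006]
wrist_force: [1.1, -0.2, -0.2]
width: 0.0911
```

```bash
python3 -m inch '[{"x":0,"y":0,"z":1.5,"yaw":0},{"x":0,"y":0,"z":3,"yaw":0},{"x":0,"y":0,"z":4,"yaw":0},{"x":0,"y":0,"z":4,"yaw":0}]'
python3 - <<'E'
from h import *
rel(.6085,.0205,.014)
E
python3 -m inch '[{"x":0,"y":0,"z":0,"yaw":0},{"x":0,"y":0,"z":0,"yaw":0},{"x":0,"y":0,"z":0,"yaw":0}]' 7.5 8
python3 - <<'E'
from h import *
q,e=optics.read_camera("side");
cv2.imwrite("pics/u.png",cv2.resize(q[180:310,240:410],(680,520)))
rel(.565,.163,.0165)
E
```

```text
time: 21.68
tool_pos: [0.6086, 0.0197, 0.0152]
tool_rot: [0.003, 0.995, 0.103, 0.005]
wrist_force: [-0.1, 0.3, -0.3]
width: 0.0909
t 21.68 pos [0.6086 0.0197 0.0152] yaw 11.86 F [-0.1  0.3 -0.3] w 0.0909 -> rows xyz cm [ 0.01 -0.08  0.12] yaw -0.3 tilt [ 0.0096  0.0071 -0.9999]
time: 22.05
tool_pos: [0.6087, 0.0198, 0.0154]
tool_rot: [0.003, 0.995, 0.103, 0.005]
wrist_force: [0.6, 1.5, 0.8]
width: 0.081
t 22.1 pos [0.6087 0.0198 0.0154] yaw 11.86 F [-0.4  2.6 -0.2] w 0.081 -> rows xyz cm [ -1.33 -14.91  -0.23] yaw -0.3 tilt [ 0.0099  0.0071 -0.9999]
```

View pics/u.png

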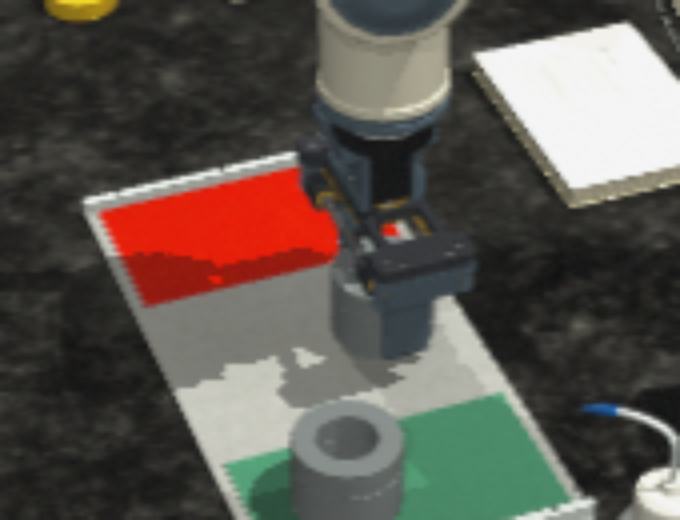

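Both pads are on the sleeve (opening 81 mm). Sliding it to red at constant height.

```bash
python3 -m inch '[{"x":0,"y":-0.4,"z":0,"yaw":0},{"x":0,"y":-1.2,"z":0,"yaw":0},{"x":0,"y":-2.7,"z":-0.02,"yaw":0},{"x":-0.2,"y":-4.7,"z":-0.04,"yaw":0},{"x":-0.5,"y":-6.7,"z":-0.06,"yaw":0},{"x":-0.7,"y":-8.5,"z":-0.08,"yaw":0},{"x":-0.8,"y":-9.5,"z":-0.1,"yaw":0},{"x":-0.8,"y":-9.5,"z":-0.1,"yaw":0}]'
python3 - <<'E'
from h import *
q,e=optics.read_camera("side");
cv2.imwrite("pics/v.png",cv2.resize(q[180:310,240:410],(680,520)))
rel(.565,.160,.0155)
E
```

```text
time: 23.1
tool_pos: [0.581, 0.1119, 0.0156]
tool_rot: [0.003, 0.995, 0.104, 0.005]
wrist_force: [-0.8, -0.6, -3.2]
width: 0.0807
t 23.15 pos [0.5813 0.1113 0.0156] yaw 11.9 F [-0.8  0.7 -2.6] w 0.0809 -> rows xyz cm [-0.59 -5.1  -0.03] yaw -0.3 tilt [ 0.0098  0.0071 -0.9999]
```

View pics/v.png

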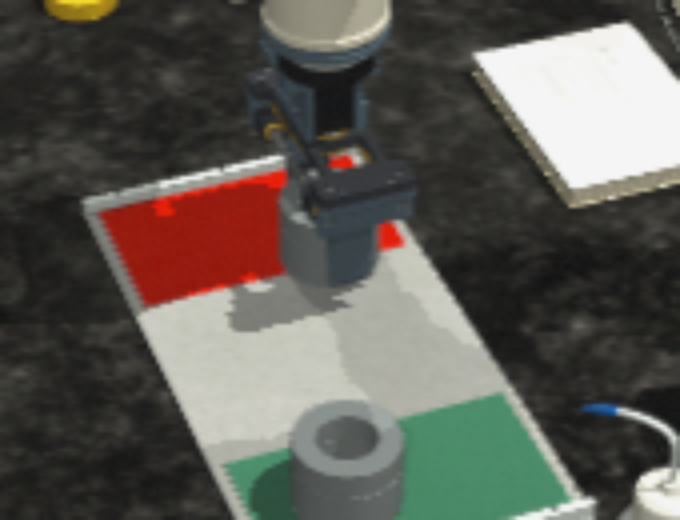

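The sleeve slides upright and has partly reached red. About 5 cm more.

```bash
python3 -m inch '[{"x":-0.1,"y":-0.6,"z":0,"yaw":0},{"x":-0.2,"y":-1.8,"z":0,"yaw":0},{"x":-0.4,"y":-3.2,"z":0,"yaw":0},{"x":-0.5,"y":-4.5,"z":-0.03,"yaw":0},{"x":-0.6,"y":-5.0,"z":-0.03,"yaw":0},{"x":-0.6,"y":-5.0,"z":-0.03,"yaw":0}]'
python3 -m inch '[{"x":0,"y":0,"z":0,"yaw":0},{"x":0,"y":0,"z":0,"yaw":0},{"x":0,"y":0,"z":0,"yaw":0}]' 9.1
python3 - <<'E'
from h import *
q,e=optics.read_camera("side");
cv2.imwrite("pics/w.png",cv2.resize(q[160:290,240:410],(680,520)))
rel(.565,.160,.0155)
E
```

```text
time: 23.9
tool_pos: [0.5648, 0.1595, 0.0155]
tool_rot: [0.003, 0.995, 0.104, 0.005]
wrist_force: [-0.2, 0.6, -2.8]
width: 0.0811
time: 24.28
tool_pos: [0.565, 0.1593, 0.0155]
tool_rot: [0.003, 0.995, 0.104, 0.005]
wrist_force: [0.2, 0.4, -0.4]
width: 0.0909
t 24.32 pos [0.565  0.1593 0.0155] yaw 11.92 F [ 0.2 -0.5 -0.3] w 0.091 -> rows xyz cm [ 0.01 -0.07  0.  ] yaw -0.2 tilt [ 0.0099  0.0071 -0.9999]
```

View pics/w.png

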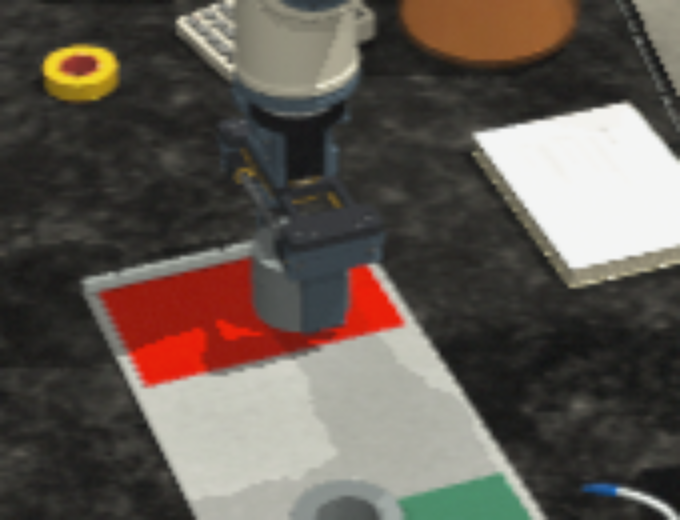

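The sleeve is within red at (302,280) and the fingers are open. Lifting straight up, then moving aside to check.

```bash
python3 -m inch '[{"x":0,"y":0,"z":-1,"yaw":0},{"x":0,"y":0,"z":-3,"yaw":0},{"x":0,"y":0,"z":-7,"yaw":0},{"x":0,"y":0,"z":-12,"yaw":0},{"x":0,"y":0,"z":-17,"yaw":0},{"x":-4,"y":0,"z":-19,"yaw":0},{"x":-9,"y":0,"z":-20,"yaw":0},{"x":-13,"y":0,"z":-20,"yaw":0},{"x":-14,"y":0,"z":-20,"yaw":0},{"x":-14,"y":0,"z":-20,"yaw":0}]'
python3 - <<'E'
from h import *
q,e=optics.read_camera("side");p,d=optics.read_camera("top")
cv2.imwrite("pics/x.png",np.hstack([cv2.resize(q[150:390,220:460],(400,400)),cv2.resize(p[160:320,240:480],(400,400))]))
gc=np.array([.591,-.153]);rc=np.array([.524,.160]);bx=np.array([.977,.21]);by=np.array([-.21,.977])
for n,D,Q in(("side",e,q),("top",d,p)):
  W=cloud(n,D);z=W[...,2]
  m=masks(Q)["blue"]&(abs(W[...,0]-.46)<.04)&(abs(W[...,1]+.34)<.04)&(z>.128);P=W[m];print(n,"gauge top",len(P),P.mean(0) if len(P) else 0)
  for c,f in(((.565,.16),rc),((.552,-.164),gc)):
    m=(np.hypot(W[...,0]-c[0],W[...,1]-c[1])<.055)&(abs(z-.066)<.005);P=W[m]
    if len(P)>50:
      cc=circ(cv2.convexHull(P[:,:2].astype(np.float32))[:,0].astype(float));print(n,len(P),cc,np.median(P[:,2]),"field xy",bx@(cc[0]-f),by@(cc[0]-f))
rel(.5,.1,.2)
E
```

```text
time: 25.58
tool_pos: [0.4261, 0.1314, 0.2147]
tool_rot: [0.003, 0.995, 0.104, 0.006]
wrist_force: [1.3, 0.9, 0.4]
width: 0.0909
side gauge top 65 [ 0.46866922 -0.34190003  0.13584212]
side 214 (array([0.56564337, 0.15679969]), np.float64(0.04198926318249576)) 0.06603413536965275 field xy 0.04001350713531887 -0.011871809879633065
side 334 (array([ 0.55264255, -0.16464861]), np.float64(0.04078729971903899)) 0.06582681428828185 field xy -0.039921440918172645 -0.003325623143277212
top gauge top 48 [ 0.46689674 -0.33558961  0.13581434]
top 255 (array([0.56520129, 0.15986395]), np.float64(0.03903021171311395)) 0.06556900176905922 field xy 0.040225088941452984 -0.008785195250983969
top 263 (array([ 0.55202809, -0.16110311]), np.float64(0.03892170288011627)) 0.06601924253652662 field xy -0.03977720508421184 0.0002673584352878756
t 25.68 pos [0.4271 0.1316 0.2144] yaw 11.91 F [ 0.2 -0.1  0.4] w 0.0911 -> rows xyz cm [6.46 4.58 1.55] yaw -0.2 tilt [ 0.011   0.0071 -0.9999]
```

View pics/x.png

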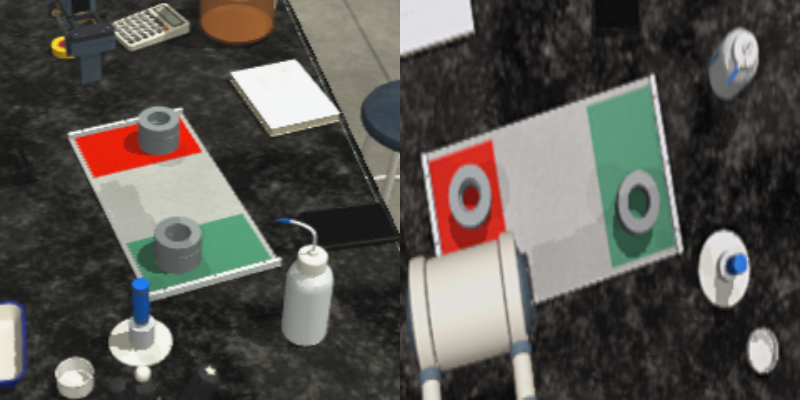

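Both views agree: the narrowed sleeve is on red at (160,130) in the side inset, the open one on green at (178,245), and the gauge upright on its rest at (140,320). The bottle, can and tape look untouched and the robot is clear. Handing in.

```bash
python3 -c "
from workcell import order
print(order.hand_in())"
```

```text
the job is handed in; nothing more can be done
None
```

Both sleeves are gauged and sorted, and I handed the job in at about 26 s of the 61 s allowed; no verdict was reported.

- **Nearer sleeve:** the gauge passed to about 11 mm above the sleeve's bottom without resistance. I slid the sleeve onto green with the gauge still in its bore.
- **Farther sleeve:** the gauge stopped about 22 mm down, with up to 26 N on the wrist. This sleeve went onto red.

**What went wrong:**
- My first attempt to drag the farther sleeve by its mouth started to tip it. I backed off and it settled flat, about 2 cm from where it had stood.
- I then put the gauge on its rest before sliding this sleeve, because the fingers were needed to grip it low. So the gauge was stood on its rest before the last slide, not as the very last action you asked for.
- The first grip caught the gauge 17 mm higher than planned because I lifted before the fingers had fully closed. It held without slipping.

**Last checks, from both cameras:**

| Item | Along field | Across field | Limits |
|---|---|---|---|
| Open sleeve on green | about -40 mm | 0 to -3 mm | ±75 / ±30 mm |
| Narrowed sleeve on red | about +40 mm | -9 to -12 mm | ±75 / ±30 mm |

- **Standing:** both sleeve rims are at about 66 mm, so both stand flat. The gauge stands upright and released, within about 6 mm of its rest's centre.
- **Bystanders:** the wash bottle and moisture can look unmoved. The tape was partly hidden behind the arm in the last side picture, but it was in place in earlier ones and I never went near it.
- **Disagreement:** the two cameras differ by 3–6 mm in y, which is well inside the limits.

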